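# Clamp a glued brooch in the screw press

## Task

The blue flower brooch has just been glued and must be clamped in the little screw press: pull the press's tray out by its red post as far as it goes, lay the brooch flat with its gold centre up on the middle of the round cork pad, and push the tray fully home. Then turn the black knob clockwise until the rubber foot just touches the brooch, and from there a quarter of a turn more and no further, and leave it clamped. Leave the green and yellow brooches, the candle, the doll and the ink pad tin where they are.

Things in the scene. Friction and masses are not known exactly. Their poses are not given: they have to be found in the camera images.
- press: Small blue screw press fixed on the counter. Origin on the counter top (z = 0) straight below the screw axis; x points to its back, its tray comes out towards -x. Blue base plate 118 x 136 x 10 mm (x from -85 to +33 mm), two steel columns of 16 mm diameter at y = +-54 mm, and over them a blue bridge 32 mm deep, 134 mm wide, its top at z = 86 mm. Knob on top of the bridge, foot below it. The press may stand turned by up to 0.3 rad.
- tray (a joint): How far the aluminium tray is pulled out (m): 0 = fully home, the pad straight below the foot; 0.095 = at its outer stop. Slides along the press's -x with about 1.5 N of friction and stays where it is left.
- seat (a point): Centre of the top face of the round cork pad on the tray (42 mm diameter, 22 mm above the counter). The pad is flat, with no rim; it moves with the tray, whose top is 3 mm lower and 64 mm wide.
- post_top (a point): Centre of the top of the red upright post on the tray, 73 mm above the counter: a round post of 14 mm diameter and about 50 mm free height, 62 mm in front of the pad's centre; the handle of the tray.
- knob (a joint): Angle of the knob (rad), growing as it is turned clockwise seen from above, from 0 to 5.8. Turning it does not move the knob up or down; it drives the spindle and the foot below down by 24 mm a full turn (3.82 mm per rad). Friction about 0.06 N m; it stays where it is left.
- knob_top (a point): Centre of the top of the black round fluted knob, 40 mm in diameter, 26 mm high (z = 92 to 118 mm above the counter), with a white pointer line on top that points to the press's -x when the joint reads 0. It can be gripped from above at any angle.
- foot (a joint): How far the foot is pushed up into its sprung sleeve on the spindle (m): 0 while it hangs free, growing once it touches something and the knob is turned on: 3.82 mm per rad past touching, so 6 mm for a quarter of a turn; at most 12 mm. The spring presses with about 2.4 N when it starts to yield and 9.6 N at 6 mm.
- foot_under (a point): Centre of the underside of the rubber foot, a ring of 28 mm outer and 14 mm inner diameter that leaves the brooch's gold centre free. It starts about 5 to 8 mm above the petals of a brooch on the pad, depending on the knob.
- blue_brooch: The BLUE flower brooch to be clamped: a flat rigid flower of five petals, 34 mm across, 3.5 mm thick at the rim and about 4.3 mm where the foot bears, with a gold centre up to 8 mm high; 18 g. Origin at the centre of its underside, z up through the gold centre. Lies flat, gold centre up, on the counter at its right side; can be pinched across the petals with the fingertips.
- green_brooch: A green brooch of the same form, lying on the counter; bystander, leave alone. Blue, green and yellow lie in changing places.
- yellow_brooch: A yellow brooch of the same form, lying on the counter; bystander, leave alone.
- candle: White candle with red flowers on a black foot, 60 x 60 x 66 mm, origin under its centre; stands at the left; bystander, leave alone.
- doll: Small turned wooden doll with black hair, 30 mm in diameter, 100 mm tall, origin under its centre; stands at the left back; bystander, leave alone.
- tin: Dark ink pad tin 58 x 85 x 15 mm, origin under its centre; lies at the right; bystander, leave alone.

How it is judged:
By the outcome, as a careful person would: the job done as asked, in the order asked, and still so for the second after the job is handed in, with the robot touching nothing.
It also fails if it takes over 70 s, if anything falls off the work surface, if the arm or the gripper's body presses on something with over 40 N, if the wrist force passes 120 N, or if a joint passes its speed limit or range.

## Robot

A 6-joint arm with a two-finger parallel gripper is mounted at the origin on a cart in front of the work surface, level with it; the furniture and walls round the work are solid. World frame = base frame: x ahead of the robot, y to its left, z up, the work surface at z = 0. Lengths are in mm, angles in rad, forces in N, time in s.
With the tool pointing down it reaches from about 350 to 875 mm from the base axis. Payload 4.2 kg.
Tool frame: the origin (TCP) lies midway between the tips of the shut fingers; the grasp point (between the pads) lies 19 mm behind it; z points along the fingers, y is the direction in which the jaws open and shut (so a half turn about z gives the same grasp; the last joint's range is limited). The gripper opens to 85 mm and grips with 20 to 120 N. Pads are 22 mm wide; open, the fingers measure 114 mm over their backs; the gripper's body (76 mm by 85 mm) begins 54 mm behind the grasp point. The pads swing forward as they close: fully open they stand 13 mm farther back than shut.
Start: joints at [1.593, 0.385, 0.008, 0, -1.194, -0.259], TCP at [146.589, 607.545, 231.312] pointing down, gripper open.
Joint ranges: [-3.14, 3.14], [-1.21, 2.06], [-1.07, 1.41], [-3.16, 2.05], [-2.99, -0.16], [-3.1, 3.1]. Speed limits (rad/s): [2.79, 2.79, 3.14, 3.14, 3.14, 3.14].

## Interface

Orientations are given as a unit quaternion [x, y, z, w].
In Python, from bench import arm gives the robot as it stands. The module is installed in compiled form; this text tells all that it offers.
- The arm moves only by the tool drive_tool, never from a script. Its argument "moves" is a list that holds one entry, the list of rows, each a list of 7 numbers: the opening, from 0 (shut) to 1 (fully open), then the shift along the tool's x, y, z in m, then the turn, a rotation vector about the tool's x, y, z in rad. In form: [[[hand, dx, dy, dz, wx, wy, wz], ...]]. A call has 1 to 20 rows; each row shifts and turns the pose as measured when the row begins, along the tool's axes as they then stand; what a row does not reach is not made up. A row lasts 1/10 s, in which the tool goes at most 50 mm and 8.59 degrees, less where a joint would pass 70% of its speed; a pose out of reach is approached as far as the arm can. A call with a gripper value outside its range is refused whole. The fingers move at their own pace and stop on an object; the grip force is fixed at half the most. Time passes only in rows, so rows that do not move let the fingers close. It gives the time, the measured TCP pose, the force and the opening at its end, in the units of the state.
- arm.read_state(): the state, without advancing time (a new reading comes with each control period).
- arm.get_image(name): name is "side" or "top" or "wrist"; returns (picture, depth): 384x512x3 uint8, red, green, blue; 384x512 float32, mm along the optical axis (not along the pixel's ray), 0 where there is no reading.
- arm.camera_params(name): a dict with "fov_y" (degrees; the focal length in pixels is half the picture's height over the tangent of half this angle, whatever the lens; pixels are square), "cx", "cy" (the principal point, pixels), "k1" (the pictures are not rectified: a ray, as slopes to the right and down, at radius r is drawn at 1 + k1 r^2 times it, then the intrinsics apply), "world_from_camera" (4x4, takes a point from camera to world coordinates); the wrist camera has in their place "T_tool_cam" (4x4, takes a point from camera to tool coordinates, whose origin is the TCP and whose axes are the flange's). Camera axes: x right, y down, z forward; pixel columns grow to the right and rows downward; lengths in mm; the calibration is good to about 2 mm. A picture is of the moment at which its call begins: read the wrist's pose just before it. camera_params takes no time and is no camera call.
- arm.job_done(): hands the job in, once; it reports no verdict.
The state is a dict: "clock": time; "joints": joint angles; "joint_vel": joint speeds; "joint_efforts": joint torques, N m; "position": TCP position; "ee_rot": TCP orientation; "contact_force": force on the tool from outside, world axes, zero at the start; "wrist_torque": the same for the moment, N m; "gripper_width": finger opening in mm.
Only numpy, scipy, OpenCV 4.12 (cv2) and the standard library are available. Lean on these libraries where they do the work, as an engineer would, in place of code of your own. Each camera call takes 0.05 s, during which the arm holds its last target.

## Working session

There is one attempt and no reset: what is moved stays moved. The work goes in short steps, Python scripts to look and compute and a tool call to move; the robot and the scene stay as the last step left them, time stands still between calls to the robot, and variables do not carry over. Pictures are saved under pics/ and viewed, and the job is handed in when it is done.

Besides the shell and the picture viewer there is one more tool, called after "Request:" by a JSON object that holds its "op" and its "data". drive_tool: Moves the arm, as the interface text tells. Its arguments: {"type":"object","properties":{"moves":{"type":"array","items":{"type":"array","items":{"type":"array","items":{"type":"number"}}}}},"required":["moves"]}

```bash
mkdir -p pics; ls; cat > h.py <<'E'
import numpy as np, cv2
from bench import arm
from scipy.spatial.transform import Rotation as R
def T_tool(s):
    T=np.eye(4); T[:3,:3]=R.from_quat(s["ee_rot"]).as_matrix(); T[:3,3]=s["position"]; return T
def cam(name,s=None):
    p=arm.camera_params(name)
    T=np.array(p["world_from_camera"]) if "world_from_camera" in p else T_tool(s)@np.array(p["T_tool_cam"])
    f=192/np.tan(np.radians(p["fov_y"])/2)
    return dict(f=f,cx=p["cx"],cy=p["cy"],k1=p["k1"],T=T)
def rays(c,uv):
    uv=np.atleast_2d(np.float64(uv)); K=np.array([[c["f"],0,c["cx"]],[0,c["f"],c["cy"]],[0,0,1.]])
    n=cv2.undistortPoints(uv[:,None],K,np.array([c["k1"],0,0,0.]))[:,0]
    return np.c_[n,np.ones(len(n))]@c["T"][:3,:3].T
def onz(c,uv,z):
    d=rays(c,uv); o=c["T"][:3,3]; return o+d*((z-o[2])/d[:,2])[:,None]
def proj(c,P):
    q=(np.atleast_2d(P)-c["T"][:3,3])@c["T"][:3,:3]; n=q[:,:2]/q[:,2:]; r2=(n**2).sum(1,keepdims=True)
    return n*(1+c["k1"]*r2)*c["f"]+[c["cx"],c["cy"]]
def tri(cs,uvs):
    A=np.zeros((3,3));b=np.zeros(3)
    for c,u in zip(cs,uvs):
        d=rays(c,u)[0];d/=np.linalg.norm(d);M=np.eye(3)-np.outer(d,d);A+=M;b+=M@c["T"][:3,3]
    return np.linalg.solve(A,b)
def snap(name,tag):
    s=arm.read_state(); im,d=arm.get_image(name); c=cam(name,s)
    cv2.imwrite(f"pics/{tag}.png",im[:,:,::-1]); np.savez(f"pics/{tag}.npz",im=im,d=d,**c); return im,d,c
def load(tag):
    z=np.load(f"pics/{tag}.npz"); return z["im"],z["d"],{k:z[k] for k in("f","cx","cy","k1","T")}
E
python3 - <<'E'
from h import *
for n in("side","top","wrist"):
    im,d,c=snap(n,n+"0"); print(n,c["f"],c["cx"],c["cy"],c["k1"]);print(c["T"].round(3))
s=arm.read_state();print(s)
E
```

```text
pics
side 484.0530934779048 258.57785882229564 192.0726518769812 0.06655159557564044
[[-9.090000e-01 -2.410000e-01  3.410000e-01 -1.361200e+01]
 [-4.170000e-01  4.880000e-01 -7.670000e-01  1.333259e+03]
 [ 1.800000e-02 -8.390000e-01 -5.440000e-01  1.000329e+03]
 [ 0.000000e+00  0.000000e+00  0.000000e+00  1.000000e+00]]
top 472.06317586902907 259.5226511069848 189.61430401469283 -0.17046984717363356
[[-2.500000e-02 -9.950000e-01  9.700000e-02  4.479600e+02]
 [-1.000000e+00  2.700000e-02  1.300000e-02  5.486200e+01]
 [-1.500000e-02 -9.600000e-02 -9.950000e-01  1.386034e+03]
 [ 0.000000e+00  0.000000e+00  0.000000e+00  1.000000e+00]]
wrist 300.69060916377214 253.17418910635692 188.72750316805957 -0.01552875194533215
[[-2.34000e-01 -9.32000e-01 -2.75000e-01  2.17110e+02]
 [-9.72000e-01  2.26000e-01  6.30000e-02  5.90636e+02]
 [ 3.00000e-03  2.82000e-01 -9.59000e-01  3.74814e+02]
 [ 0.00000e+00  0.00000e+00  0.00000e+00  1.00000e+00]]
{'clock': 0.15, 'joints': array([ 1.59257956e+00,  3.85394683e-01,  6.94335711e-03, -3.54724802e-04,
       -1.19397772e+00, -2.58617206e-01]), 'joint_vel': array([ 7.25354176e-04, -1.30887016e-03,  3.50537187e-03, -1.13904089e-03,
       -5.02882403e-05, -7.79910532e-04]), 'joint_efforts': array([-3.05195845e-04, -3.92676973e+01,  1.88583452e+01,  4.18872043e+00,
       -3.39285580e-03, -3.65188200e-07]), 'position': array([146.51211145, 607.14084558, 230.46496502]), 'ee_rot': array([ 9.92988825e-01, -1.18205327e-01, -4.91687623e-05,  8.31385824e-04]), 'contact_force': array([ 0.47019317,  0.45993627, -0.26546092]), 'wrist_torque': array([-0.00093955,  0.04530383,  0.02323426]), 'gripper_width': 85.44975573659941}
```

View pics/top0.png

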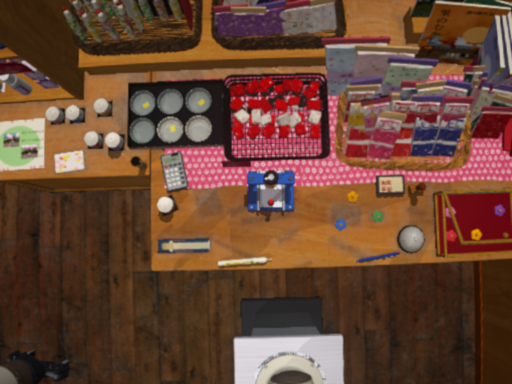

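View pics/side0.png

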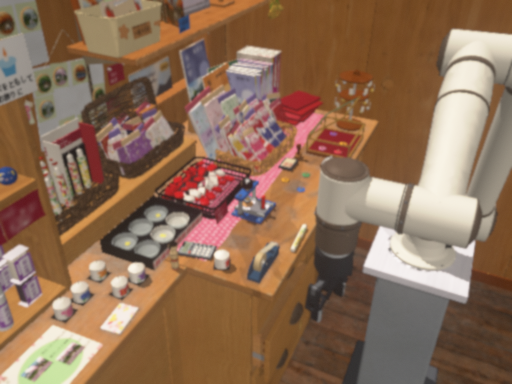

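View pics/wrist0.png

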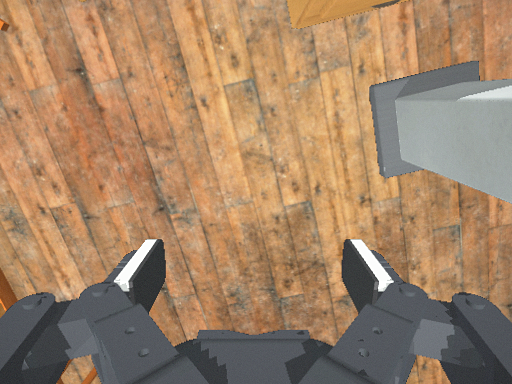

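The top view shows the press at about (270,192), with blue, green and yellow brooches near (340,225), (377,216) and (352,196). The side view shows the press at about (252,207). The wrist sees only the floor.

```bash
python3 - <<'E'
from h import *
im,d,c=load("top0")
for n,u in dict(press=(270,192),knob=(270,179),blue=(340,225),green=(377,216),yel=(352,196)).items(): print(n,onz(c,u,{'press':30,'knob':118}.get(n,5))[0].round(0))
cv2.imwrite("pics/topz.png",cv2.resize(im[150:250,220:400,::-1],None,fx=4.4,fy=4.4,interpolation=cv2.INTER_CUBIC))
im,d,c=load("side0")
cv2.imwrite("pics/sidez.png",cv2.resize(im[150:240,200:320,::-1],None,fx=6,fy=6,interpolation=cv2.INTER_CUBIC))
E
```

```text
press [572.  42.  30.]
knob [599.  42. 118.]
blue [ 472. -160.    5.]
green [ 495. -271.    5.]
yel [ 556. -199.    5.]
```

View pics/topz.png

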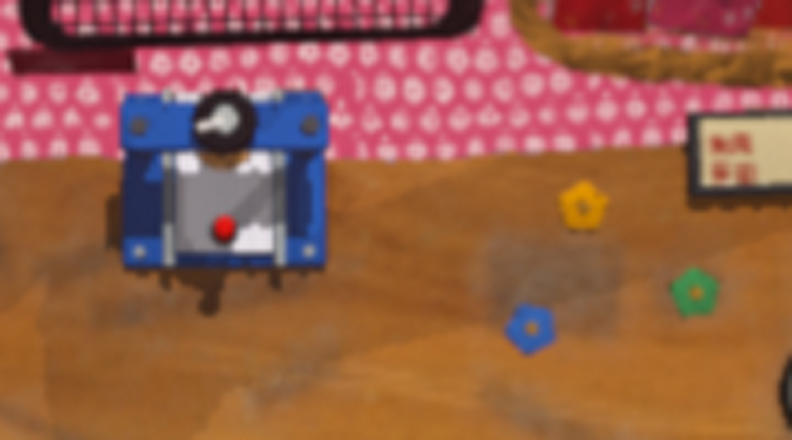

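View pics/sidez.png

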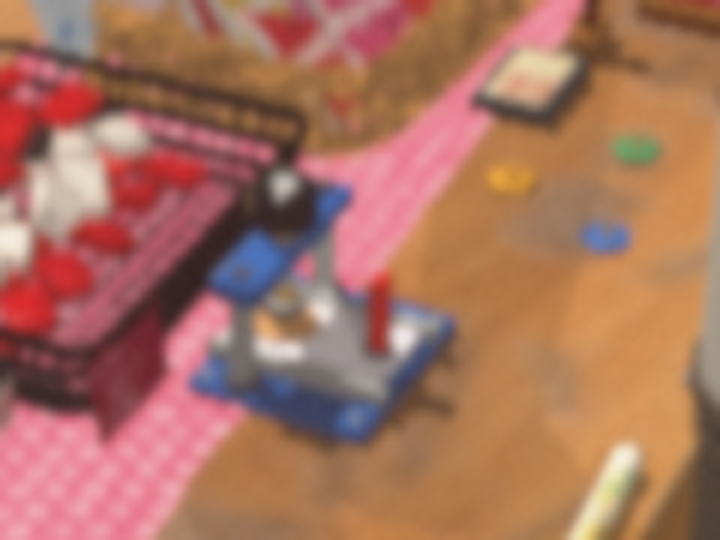

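Request:
{"op": "drive_tool", "data": {"moves": [[[1,0.029,0.035,-0.002,0,0,0],[1,0.029,0.036,-0.002,0,0,0],[1,0.029,0.036,-0.002,0,0,0],[1,0.029,0.036,-0.002,0,0,0],[1,0.029,0.036,-0.002,0,0,0],[1,0.029,0.036,-0.002,0,0,0],[1,0.029,0.036,-0.002,0,0,0],[1,0.029,0.036,-0.002,0,0,0],[1,0.029,0.036,-0.002,0,0,0],[1,0.029,0.036,-0.002,0,0,0],[1,0.029,0.036,-0.002,0,0,0],[1,0.029,0.036,-0.002,0,0,0],[1,0.029,0.036,0,0,0,0],[1,0.029,0.036,0,0,0,0],[1,0.029,0.036,0,0,0,0],[1,0.029,0.036,0,0,0,0],[1,0,0,0,0,0,-0.08],[1,0,0,0,0,0,-0.08],[1,0,0,0,0,0,-0.08]]]}}

```text
clock: 2.05
position: [471.5, -90.4, 253.7]
ee_rot: [1.0, 0.006, 0.0, 0.002]
contact_force: [1.2, -0.9, 0.1]
gripper_width: 85.6
```

```bash
python3 - <<'E'
from h import *
s=arm.read_state();print(s["position"],s["joints"].round(2))
im,d,c=snap("wrist","w1");print(c["T"].round(2))
snap("top","t1")
E
```

```text
[471.5160106  -90.42801664 253.67754792] [ 0.15  0.12 -0.3   0.01 -1.15  1.43]
[[ 1.0000e-02 -9.6000e-01 -2.8000e-01  5.4406e+02]
 [-1.0000e+00 -1.0000e-02 -1.0000e-02 -8.8710e+01]
 [ 1.0000e-02  2.8000e-01 -9.6000e-01  3.9818e+02]
 [ 0.0000e+00  0.0000e+00  0.0000e+00  1.0000e+00]]
```

View pics/w1.png

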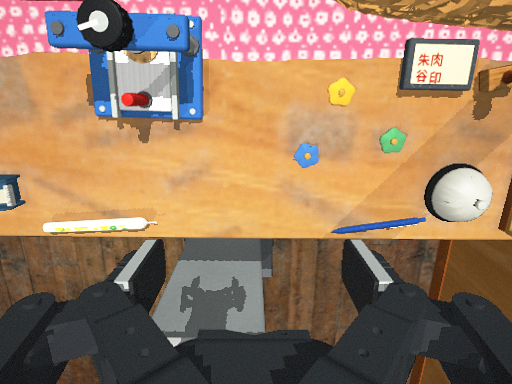

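The wrist view shows the press at top left, with the knob near (105,22) and its pointer to the left, and the post top near (128,99). The brooches are blue (306,155), green (393,139) and yellow (341,92); the tin is near (440,63).

```bash
cat >> h.py <<'E'
def blob(im,lo,hi,roi=None,n=1):
    m=cv2.inRange(cv2.cvtColor(im,cv2.COLOR_RGB2HSV),np.array(lo),np.array(hi))
    if roi is not None:
        k=np.zeros_like(m);x0,y0,x1,y1=roi;k[y0:y1,x0:x1]=1;m=m*k
    cs=sorted(cv2.findContours(m,cv2.RETR_EXTERNAL,cv2.CHAIN_APPROX_NONE)[0],key=cv2.contourArea)[::-1][:n]
    return m,cs
def cen(k):
    M=cv2.moments(k);return np.array([M["m10"]/M["m00"],M["m01"]/M["m00"]])
E
python3 - <<'E'
from h import *
im,d,c=load("w1"); o=c["T"][:3,3]
for n,lo,hi,roi,z in [("blue",(95,90,60),(130,255,255),(270,120,345,190),3.5),("green",(40,80,40),(90,255,255),(360,110,430,170),3.5),("yellow",(18,150,150),(32,255,255),(310,65,370,120),3.5)]:
    m,cs=blob(im,lo,hi,roi); k=cs[0]; p=onz(c,cen(k),z)[0]; print(n,cen(k).round(1),cv2.contourArea(k),p.round(1), "diam",np.array(cv2.minEnclosingCircle(k)[1])*2*398/300)
    pts=onz(c,k[:,0],3.5)[:,:2]-p[:2]; 
    a=np.degrees(np.arctan2(pts[:,1],pts[:,0])); r=np.hypot(*pts.T)
    print(' '.join(f"{b}:{r[(a>=b-9)&(a<b+9)].max():.0f}" for b in range(-162,181,18)))
for n,u,z in [("post",(127,99),73),("knob",(102,22),118),("bolt fl",(101,109),10),("bolt fr",(187,112),10)]: print(n,onz(c,u,z)[0].round(1), d[u[1],u[0]])
print(d[155,306],d[100,127])
cv2.imwrite("pics/w1z.png",cv2.resize(im[0:160,30:210,::-1],None,fx=4.4,fy=3.7,interpolation=cv2.INTER_CUBIC))
E
```

```text
blue [306.5 154.9] 406.5 [ 475.4 -162.8    3.5] diam 34.36299414316813
-162:15 -144:15 -126:17 -108:16 -90:14 -72:15 -54:17 -36:17 -18:15 0:14 18:17 36:16 54:15 72:15 90:17 108:17 126:15 144:15 162:17 180:17
green [392.4 140.4] 434.0 [ 495.9 -274.9    3.5] diam 35.77627188364665
-162:15 -144:18 -126:16 -108:15 -90:17 -72:17 -54:17 -36:14 -18:15 0:16 18:16 36:15 54:16 72:17 90:17 108:15 126:16 144:17 162:17 180:16
yellow [341.   91.7] 532.5 [ 556.  -201.4    3.5] diam 39.360975379943845
-162:17 -144:18 -126:17 -108:16 -90:18 -72:18 -54:15 -36:15 -18:17 0:18 18:17 36:15 54:17 72:18 90:17 108:15 126:18 144:17 162:17 180:15
post [544.1  40.1  73. ] 309.2924
knob [606.2  37.  118. ] 247.4226
bolt fl [531.9  98.9  10. ] 371.59787
bolt fr [529.2  -8.6  10. ] 374.2401
393.5471 310.06842
```

View pics/w1z.png

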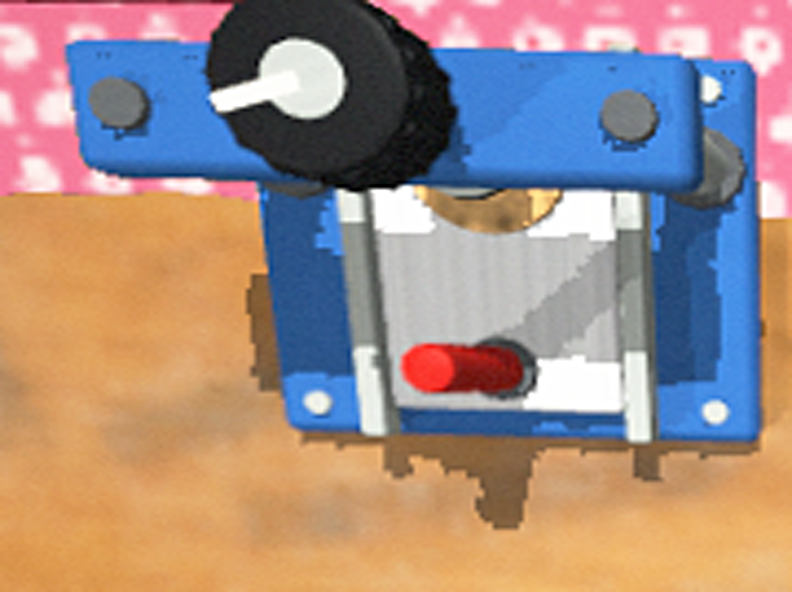

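Request:
{"op": "drive_tool", "data": {"moves": [[[0.5,0.006,-0.026,0.014,0,0,0],[0.5,0.006,-0.026,0.014,0,0,0],[0.5,0.006,-0.026,0.014,0,0,0],[0.5,0.006,-0.026,0.014,0,0,0],[0.5,0.006,-0.026,0.014,0,0,0],[0.5,0,0,0,0,0,0]]]}}

```text
clock: 2.75
position: [501.8, 44.8, 181.7]
ee_rot: [1.0, -0.002, 0.002, 0.002]
contact_force: [-0.1, -0.5, -0.2]
gripper_width: 43.1
```

```bash
python3 - <<'E'
from h import *
s=arm.read_state();print(s["position"],s["ee_rot"],s["joints"].round(2),s["gripper_width"])
im,d,c=snap("wrist","w2")
E
```

```text
[501.75192412  44.81652063 181.65264912] [ 0.99999337 -0.00215171  0.00172981  0.00237314] [ 0.42  0.22 -0.36  0.01 -0.98  1.15] 43.056051989880324
```

View pics/w2.png

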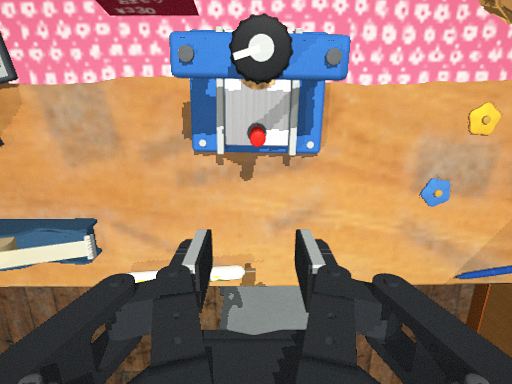

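The press is now ahead: knob hub (262,47), post top (257,139), base bolts (203,143) and (310,145), blue brooch (436,193).

```bash
python3 - <<'E'
from h import *
i1,d1,c1=load("w1"); i2,d2,c2=load("w2")
# white things on knob hub, red post top
for im,d,c,roi in((i1,d1,c1,(100,80,170,125)),(i2,d2,c2,(240,115,280,155))):
    hsv=cv2.cvtColor(im,cv2.COLOR_RGB2HSV); m,cs=blob(im,(0,150,60),(8,255,255),roi); 
    ys,xs=np.nonzero(m); 
    dd=d[ys,xs]; n=np.c_[xs,ys]; P=c["T"][:3,3]+rays(c,n)*dd[:,None]
    t=P[:,2]>P[:,2].max()-4; print("post",P[:,2].max(),P[t].mean(0),n[t].mean(0))
m1,c_1=blob(i1,(95,90,60),(130,255,255),(270,120,345,190));m2,c_2=blob(i2,(95,90,60),(130,255,255),(410,165,460,220))
print("blue tri",tri([c1,c2],[cen(c_1[0]),cen(c_2[0])]),onz(c2,cen(c_2[0]),3.5))
print("bolts",tri([c1,c2],[(101.8,109),(203,143)]),tri([c1,c2],[(191.5,111.5),(310,145)]),onz(c2,[(203,143),(310,145)],10.))
cv2.imwrite("pics/w2z.png",cv2.resize(i2[0:170,165:355,::-1],None,fx=4,fy=3.5,interpolation=cv2.INTER_CUBIC))
# points at top plane by depth
H=np.indices(d2.shape)[::-1].reshape(2,-1).T; P=c2["T"][:3,3]+rays(c2,H)*d2.reshape(-1,1)
I=cv2.cvtColor(i2,cv2.COLOR_RGB2HSV).reshape(-1,3)
near=(abs(P[:,0]-606)<60)&(abs(P[:,1]-40)<80)
k=near&(P[:,2]>112)&(P[:,2]<125); h,=[P[k]]; print("knob top",k.sum(),h[:,2].mean(),cv2.minEnclosingCircle(np.float32(h[:,:2])))
b=near&(abs(P[:,2]-86)<5)&(I[:,0]>95)&(I[:,0]<130)&(I[:,1]>120); print("bridge",b.sum(),P[b,2].mean(),cv2.minAreaRect(np.float32(P[b,:2])))
b=(abs(P[:,2]-10)<5)&(I[:,0]>95)&(I[:,0]<130)&(I[:,1]>120)&(abs(P[:,1]-40)<80)&(abs(P[:,0]-570)<90); print("base",b.sum(),P[b].min(0),P[b].max(0))
w=k&(I[:,1]<60)&(I[:,2]>120); q=P[w]; print("white",len(q),q.mean(0),H[w].mean(0))
E
```

```text
post 76.48221524806434 [543.86708508  39.57715613  74.544858  ] [126.91525424  99.25423729]
post 76.43303702712066 [544.64551347  40.39661546  74.47308313] [257.38297872 137.86170213]
blue tri [ 475.44235446 -162.75256339    3.83495569] [[ 475.29060148 -162.9586873     3.5       ]]
bolts [532.35734889  95.56589585  14.50064142] [530.12374829 -15.27273116  15.25222718] [[532.11016529  96.17213029  10.        ]
 [529.49465779 -16.32374573  10.        ]]
knob top 3358 119.79600534800129 ((606.4866943359375, 38.949764251708984), 20.94207763671875)
bridge 5120 87.65415605957513 ((606.2633666992188, 39.00244140625), (132.88470458984375, 32.57756042480469), 88.53260803222656)
base 3914 [521.88720191 -28.01343227   6.6166292 ] [639.8087028  108.18800023  13.93162499]
white 719 [606.06205     41.37082281 120.55450974] [257.30458971  48.26008345]
```

View pics/w2z.png

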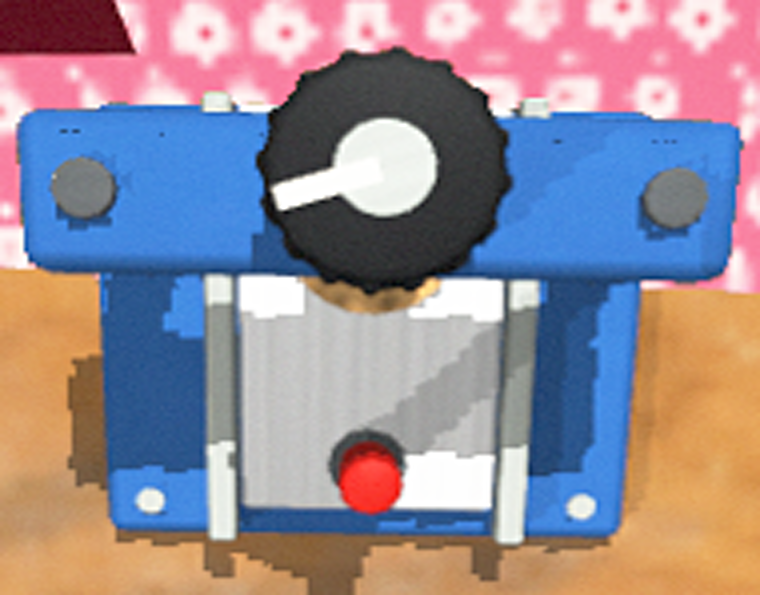

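Request:
{"op": "drive_tool", "data": {"moves": [[[0.5,0.008,0.001,0.02,0,0,0],[0.5,0.008,0.001,0.025,0,0,0],[0.5,0.008,0.001,0.025,0,0,0],[0.5,0.008,0.001,0.025,0,0,0],[0.5,0.006,0,0.02,0,0,0],[0.5,0,0,0.01,0,0,0],[0.5,0,0,0,0,0,0]]]}}

```text
clock: 3.5
position: [544.4, 36.9, 59.7]
ee_rot: [1.0, -0.006, 0.007, 0.001]
contact_force: [-0.1, -0.1, 0.5]
gripper_width: 43.0
```

Request:
{"op": "drive_tool", "data": {"moves": [[[0.5,-0.003,-0.003,0.004,0.002,-0.014,-0.012],[0.5,0,0,0.004,0,0,0],[0,0,0,0,0,0,0],[0,0,0,0,0,0,0],[0,0,0,0,0,0,0],[0,0,0,0,0,0,0]]]}}

```text
clock: 4.1
position: [542.6, 40.6, 55.0]
ee_rot: [1.0, 0.0, 0.003, -0.001]
contact_force: [1.4, -0.6, -4.0]
gripper_width: 11.6
```

Request:
{"op": "drive_tool", "data": {"moves": [[[0,-0.01,0,0,0,0,0],[0,-0.01,0,0,0,0,0],[0,-0.01,0,0,0,0,0],[0,-0.01,-0.001,0,0,0,0],[0,-0.01,0,0,0,0,0],[0,-0.01,0,0,0,0,0],[0,-0.01,0,0,0,0,0],[0,-0.01,-0.001,0,0,0,0],[0,0,0,0,0,0,0]]]}}

```text
clock: 5.0
position: [455.6, 42.5, 55.0]
ee_rot: [1.0, 0.0, 0.004, -0.001]
contact_force: [-1.0, 1.5, -2.1]
gripper_width: 11.4
```

Moved 87 mm; finishing the last stretch slowly.

Request:
{"op": "drive_tool", "data": {"moves": [[[0,-0.004,0,0,0,0,0],[0,-0.003,0,0,0,0,0],[0,-0.003,0,0,0,0,0],[0,-0.002,0,0,0,0,0],[0,-0.002,0,0,0,0,0]]]}}

```text
clock: 5.5
position: [448.3, 42.8, 55.0]
ee_rot: [1.0, 0.002, 0.011, -0.002]
contact_force: [7.0, -4.3, -6.2]
gripper_width: 11.3
```

Request:
{"op": "drive_tool", "data": {"moves": [[[0.5,0,0,0,0,0,0],[0.5,0,0,0,0,0,0],[0.5,0,0,-0.01,0,-0.01,0],[0.5,0,0,-0.035,0,-0.006,0],[0.5,0,0,-0.04,0,0,0],[0.5,0.005,0.035,-0.02,0,0,0],[0.5,0.005,0.035,0,0,0,0],[0.5,0.005,0.035,0,0,0,0],[0.5,0.005,0.035,0,0,0,0],[0.5,0.003,0.03,0,0,0,0],[0.5,0,0,0,0,0,0],[0.5,0,0,0,0,0,0]]]}}

```text
clock: 6.7
position: [470.3, -132.7, 166.3]
ee_rot: [1.0, 0.004, 0.001, -0.001]
contact_force: [-0.5, 1.0, -0.3]
gripper_width: 42.2
```

```bash
python3 - <<'E'
from h import *
s=arm.read_state();print(s["position"],s["ee_rot"],s["contact_force"],s["gripper_width"])
im,d,c=snap("wrist","w3")
E
```

```text
[ 470.26864135 -132.69197792  166.31880204] [ 9.99991839e-01  3.65053648e-03  1.45970854e-03 -9.29555412e-04] [-0.46612652  0.99938619 -0.32905322] 42.24656764678016
```

View pics/w3.png

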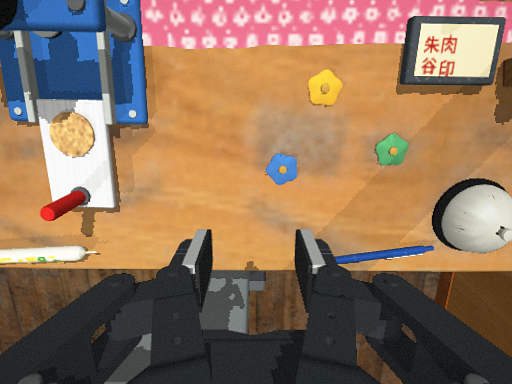

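The tray is out: cork pad at (72,134), post top at (48,213). The blue brooch is at (282,168) and undisturbed.

```bash
python3 - <<'E'
from h import *
i3,d3,c3=load("w3"); i1,d1,c1=load("w1")
m,cs=blob(i3,(95,90,60),(130,255,255),(255,140,310,200)); p=onz(c3,cen(cs[0]),3.5)[0]; print("blue",p)
# gold centre
m,g=blob(i3,(15,90,90),(35,255,255),(270,155,295,182)); print("gold",onz(c3,cen(g[0]),7))
pts=onz(c3,cs[0][:,0],3.5)[:,:2]-p[:2]; a=np.degrees(np.arctan2(pts[:,1],pts[:,0])); r=np.hypot(*pts.T)
print(' '.join(f"{b}:{r[(a>=b-9)&(a<b+9)].max():.0f}" for b in range(-162,181,18)),pts.min(0),pts.max(0))
m1,k1=blob(i1,(95,90,60),(130,255,255),(270,120,345,190)); print("tri",tri([c1,c3],[cen(k1[0]),cen(cs[0])]))
m,k=blob(i3,(10,60,80),(30,255,255),(45,105,100,160)); e=cv2.minEnclosingCircle(k[0]); pp=onz(c3,k[0][:,0],22)[:,:2]; print("pad",onz(c3,cen(k[0]),22),cv2.minEnclosingCircle(np.float32(pp)))
H=np.indices(d3.shape)[::-1].reshape(2,-1).T; P=c3["T"][:3,3]+rays(c3,H)*d3.reshape(-1,1)
P=P.reshape(384,512,3)
for u in[(72,134),(52,105),(110,150),(113,105),(28,105),(118,80),(282,168),(200,100)]: print(u,P[u[1],u[0]].round(1))
E
```

```text
blue [ 475.30325524 -162.72051648    3.5       ]
gold [[ 475.24472197 -162.88506699    7.        ]]
-162:15 -144:16 -126:17 -108:17 -90:15 -72:16 -54:17 -36:16 -18:14 0:15 18:17 36:17 54:15 72:15 90:17 108:17 126:15 144:16 162:17 180:17 [-17.02390447 -15.1116425 ] [16.0804557  16.63728376]
tri [ 475.67459263 -162.5504827     5.06236495]
pad [[511.9172358   41.31266827  22.        ]] ((511.4852294921875, 41.33562088012695), 21.57508087158203)
(72, 134) [511.4  40.5  22.6]
(52, 105) [538.1  56.7  20.2]
(110, 150) [495.2   9.2  15.6]
(113, 105) [ 5.383e+02 -1.000e-01  1.810e+01]
(28, 105) [538.1  77.7  22.8]
(118, 80) [560.9  -4.7  12. ]
(282, 168) [ 476.8 -162.3    8.8]
(200, 100) [543.2 -79.7   2.4]
```

Request:
{"op": "drive_tool", "data": {"moves": [[[0.55,0.003,0.01,0.02,0,0,-0.06],[0.55,0.001,0.009,0.03,0,0,-0.06],[0.55,0,0.006,0.03,0,0,0],[0.55,0,0.002,0.025,0,0,0],[0.55,0,0,0.015,0,0,0],[0.55,0,0,0,0,0,0]]]}}

```text
clock: 7.35
position: [478.4, -153.5, 44.7]
ee_rot: [0.997, 0.072, 0.004, -0.001]
contact_force: [-0.4, -0.1, 1.1]
gripper_width: 46.9
```

```bash
cat >> h.py <<'E'
def delta(target,az=0.0):
    s=arm.read_state(); Rm=R.from_quat(s["ee_rot"]); Rt=R.from_euler("z",az)*R.from_quat([1,0,0,0])
    print("clock",round(s["clock"],2),"pos",s["position"].round(1),"F",s["contact_force"].round(1),"w",round(s["gripper_width"],1),"j",s["joints"].round(2))
    print("tool shift mm",Rm.inv().apply(np.array(target)-s["position"]).round(1),"rotvec",(Rm.inv()*Rt).as_rotvec().round(3))
E
python3 -c "
from h import *
delta([475.4,-161.7,3],.12)"
```

```text
clock 7.35 pos [ 478.4 -153.5   44.7] F [-0.4 -0.1  1.1] w 46.9 j [ 0.01  0.4  -0.52 -0.   -0.64  1.71]
tool shift mm [-4.5  7.7 41.6] rotvec [-0.001 -0.008  0.024]
```

Request:
{"op": "drive_tool", "data": {"moves": [[[0.55,-0.004,0.007,0.01,0,-0.008,0.02],[0.55,0,0,0.01,0,0,0],[0.55,0,0,0.008,0,0,0],[0.55,0,0,0,0,0,0]]]}}

```text
clock: 7.75
position: [477.0, -159.8, 16.7]
ee_rot: [0.998, 0.063, 0.001, -0.0]
contact_force: [-1.1, 1.0, -0.2]
gripper_width: 46.7
```

```bash
python3 -c "
from h import *
delta([475.4,-161.7,3],.12)
snap('wrist','w4')"
```

```text
clock 7.75 pos [ 477.  -159.8   16.7] F [-1.1  1.  -0.2] w 46.7 j [-0.    0.45 -0.54 -0.   -0.57  1.7 ]
tool shift mm [-1.9  1.6 13.7] rotvec [-0.001 -0.003  0.005]
```

View pics/w4.png

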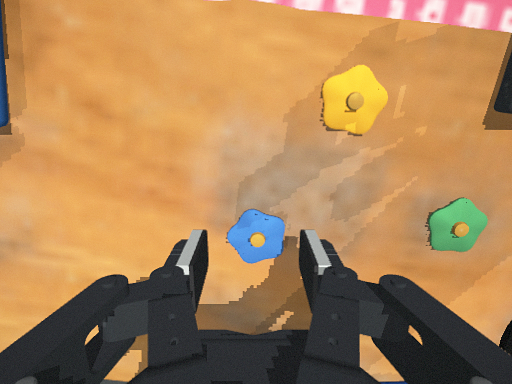

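The blue brooch is at (258,238), between the fingers (about 205 to 302). I'm going down.

Request:
{"op": "drive_tool", "data": {"moves": [[[0.55,-0.002,0.0015,0.006,0,0,0],[0.55,0,0,0.004,0,0,0],[0.55,0,0,0.003,0,0,0],[0.55,0,0,0,0,0,0]]]}}

```text
clock: 8.2
position: [476.5, -161.9, 4.2]
ee_rot: [0.998, 0.063, 0.003, -0.0]
contact_force: [-0.2, 0.3, 0.3]
gripper_width: 46.8
```

Request:
{"op": "drive_tool", "data": {"moves": [[[0.45,-0.001,0,0.002,0,0,0],[0.42,0,0,0.0015,0,0,0],[0.42,0,0,0,0,0,0]]]}}

```text
clock: 8.5
position: [475.6, -162.1, 0.6]
ee_rot: [0.998, 0.063, 0.003, -0.0]
contact_force: [0.4, -0.4, 0.5]
gripper_width: 35.8
```

Request:
{"op": "drive_tool", "data": {"moves": [[[0.2,0,0,0,0,0,0],[0,0,0,0,0,0,0],[0,0,0,0,0,0,0],[0,0,0,0,0,0,0]]]}}

```text
clock: 8.9
position: [476.1, -162.4, 1.4]
ee_rot: [0.998, 0.063, 0.004, 0.0]
contact_force: [0.0, 0.0, 1.0]
gripper_width: 27.1
```

```bash
python3 -c "
from h import *
delta([475.4,-161.7,3],.12)
snap('wrist','w5')"
```

```text
clock 8.9 pos [ 476.1 -162.4    1.4] F [0. 0. 1.] w 27.1 j [-0.01  0.48 -0.56 -0.   -0.53  1.7 ]
tool shift mm [-0.6 -0.8 -1.6] rotvec [ 0.001 -0.008  0.006]
```

View pics/w5.png

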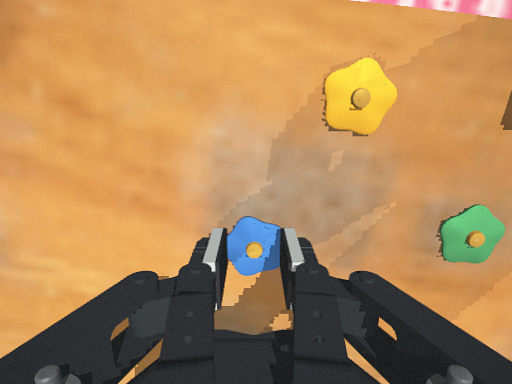

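The brooch at (254,247) is gripped between the pads and still flat. I'm lifting it.

Request:
{"op": "drive_tool", "data": {"moves": [[[0,0,0,-0.01,0,0,0],[0,0,0,-0.02,0,0,0],[0,0,0,-0.025,0,0,0],[0,0,0,-0.02,0,0,0],[0,0,0,0,0,0,0]]]}}

```text
clock: 9.45
position: [475.2, -162.3, 80.4]
ee_rot: [0.998, 0.063, 0.003, 0.0]
contact_force: [0.1, 0.0, -0.7]
gripper_width: 27.3
```

```bash
python3 - <<'E'
from h import *
delta([511.7,41.3,70],0)
im,d,c=snap('wrist','w6')
m,cs=blob(im,(95,90,60),(130,255,255),(215,205,300,290)); s=arm.read_state()
Rm=R.from_quat(s["ee_rot"])
m,g=blob(im,(15,90,90),(35,255,255),(235,230,275,265)); print(cen(cs[0]),cen(g[0]))
for zt in (-4,0,3): # tool z of plane relative TCP (underside + ...)
    for nm,k in(("petal",cs[0]),("gold",g[0])):
        w=onz(c,cen(k),s["position"][2]-zt)[0]; print(zt,nm,Rm.inv().apply(w-s["position"]).round(1))
k=cs[0][:,0]; P=c["T"][:3,3]+rays(c,k)*d[k[:,1],k[:,0]][:,None]
x,y=cen(cs[0]).astype(int)
for u in[(x,y-15),(x-12,y),(x+12,y),(x,y+18)]:
    p=c["T"][:3,3]+rays(c,u)[0]*d[u[1],u[0]];print(u,Rm.inv().apply(p-s["position"]).round(1))
E
```

```text
clock 9.45 pos [ 475.2 -162.3   80.4] F [ 0.1  0.  -0.7] w 27.3 j [-0.01  0.35 -0.49 -0.   -0.73  1.7 ]
tool shift mm [  61.9 -197.3   10.7] rotvec [ 0.    -0.006  0.127]
[253.64878646 246.00074784] [253.74324324 249.45675676]
-4 petal [ 0.6  0.6 -4. ]
-4 gold [-1.4  0.7 -4. ]
0 petal [-1.4  0.6 -0. ]
0 gold [-3.5  0.7 -0. ]
3 petal [-3.   0.7  3. ]
3 gold [-5.   0.7  3. ]
(np.int64(253), np.int64(231)) [ 9.9  0.3 -5.7]
(np.int64(241), np.int64(246)) [ 1.9 -5.9 -6.6]
(np.int64(265), np.int64(246)) [ 1.7  6.4 -6.1]
(np.int64(253), np.int64(264)) [-8.7  0.3 -6.1]
```

View pics/w6.png

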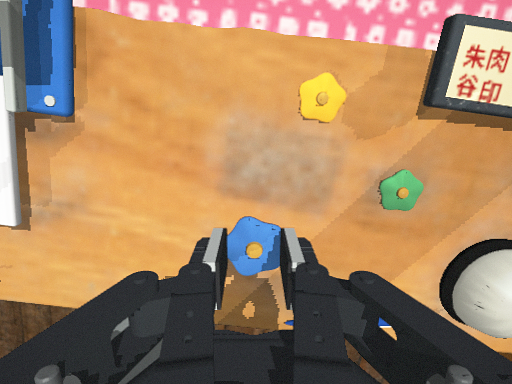

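Request:
{"op": "drive_tool", "data": {"moves": [[[0,0,0,-0.015,0,-0.006,0.12],[0,0.006,-0.03,0,0,0,0],[0,0.006,-0.034,0,0,0,0],[0,0.006,-0.034,0,0,0,0],[0,0.006,-0.034,0,0,0,0],[0,0.006,-0.034,0,0,0,0],[0,0.004,-0.024,0,0,0,0],[0,0,0,0,0,0,0]]]}}

```text
clock: 10.3
position: [504.5, 33.8, 88.0]
ee_rot: [1.0, -0.002, -0.007, 0.0]
contact_force: [0.8, -0.9, -0.5]
gripper_width: 27.2
```

```bash
python3 -c "
from h import *
delta([512,41.8,24],0)"
```

```text
clock 10.3 pos [504.5  33.8  88. ] F [ 0.8 -0.9 -0.5] w 27.2 j [ 0.39  0.35 -0.46 -0.01 -0.78  1.19]
tool shift mm [ 8.4 -8.1 63.9] rotvec [ 0.     0.015 -0.005]
```

Request:
{"op": "drive_tool", "data": {"moves": [[[0,0.008,-0.008,0.01,0,0.015,-0.005],[0,0,0,0.015,0,0,0],[0,0,0,0.012,0,0,0],[0,0,0,0.008,0,0,0],[0,0,0,0,0,0,0]]]}}

```text
clock: 10.8
position: [509.2, 39.9, 37.9]
ee_rot: [1.0, -0.0, -0.004, 0.001]
contact_force: [-0.4, -0.2, -0.6]
gripper_width: 27.2
```

```bash
python3 -c "
from h import *
delta([512,41.8,24],0)
snap('wrist','w7')"
```

```text
clock 10.8 pos [509.2  39.9  37.9] F [-0.4 -0.2 -0.6] w 27.2 j [ 0.4   0.43 -0.5  -0.   -0.65  1.17]
tool shift mm [ 2.9 -2.  13.8] rotvec [ 0.003  0.007 -0.   ]
```

View pics/w7.png

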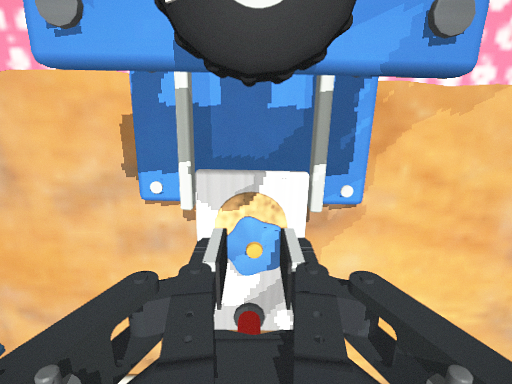

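The held brooch is at (254,245), with the pad showing behind it (217 to 288). I'm lowering with a small correction.

Request:
{"op": "drive_tool", "data": {"moves": [[[0,0.003,-0.002,0.006,0.003,0.007,0],[0,0,0,0.004,0,0,0],[0,0,0,0.001,0,0,0],[0,0,0,0,0,0,0]]]}}

```text
clock: 11.25
position: [513.6, 41.8, 27.7]
ee_rot: [1.0, -0.0, 0.002, -0.001]
contact_force: [-0.0, -1.0, 0.4]
gripper_width: 27.1
```

```bash
python3 -c "
from h import *
delta([512,41.8,24],0)"
```

```text
clock 11.25 pos [513.6  41.8  27.7] F [-0.  -1.   0.4] w 27.1 j [ 0.4   0.45 -0.51  0.   -0.61  1.17]
tool shift mm [-1.6 -0.   3.7] rotvec [-0.001 -0.004 -0.001]
```

Request:
{"op": "drive_tool", "data": {"moves": [[[0,-0.0015,0,0.002,0,-0.004,0],[0,0,0,0.001,0,0,0],[0,0,0,0,0,0,0]]]}}

```text
clock: 11.55
position: [512.4, 41.9, 25.0]
ee_rot: [1.0, -0.0, 0.0, -0.001]
contact_force: [-0.4, 0.1, 0.9]
gripper_width: 27.4
```

```bash
python3 -c "
from h import *
delta([512,41.8,24],0)"
```

```text
clock 11.55 pos [512.4  41.9  25. ] F [-0.4  0.1  0.9] w 27.4 j [ 0.4   0.45 -0.51 -0.   -0.61  1.18]
tool shift mm [-0.4  0.1  1. ] rotvec [-0.002 -0.001 -0.001]
```

Request:
{"op": "drive_tool", "data": {"moves": [[[0,0,0,0.001,0,0,0],[0,0,0,0.0008,0,0,0],[0,0,0,0,0,0,0]]]}}

```text
clock: 11.85
position: [512.5, 42.1, 23.4]
ee_rot: [1.0, -0.0, 0.001, -0.001]
contact_force: [-0.3, -0.2, 0.5]
gripper_width: 26.8
```

Request:
{"op": "drive_tool", "data": {"moves": [[[0,0,0,0.0008,0,0,0],[0.25,0,0,0,0,0,0],[0.42,0,0,0,0,0,0],[0.45,0,0,0,0,0,0],[0.45,0,0,-0.01,0,0,0],[0.45,0,0,-0.02,0,0,0],[0.45,-0.002,0,-0.02,0,0,0],[0.45,0,0,-0.01,0,0,0],[0.45,0,0,0,0,0,0]]]}}

```text
clock: 12.75
position: [510.8, 41.9, 86.5]
ee_rot: [1.0, 0.0, 0.001, -0.001]
contact_force: [0.3, -0.2, 0.9]
gripper_width: 38.2
```

```bash
python3 - <<'E'
from h import *
delta([447,43,55],0)
im,d,c=snap('wrist','w8')
m,cs=blob(im,(95,90,60),(130,255,255),(215,190,300,290)); print("brooch",onz(c,cen(cs[0]),25.5),cen(cs[0]))
E
```

```text
clock 12.75 pos [510.8  41.9  86.5] F [ 0.3 -0.2  0.9] w 38.2 j [ 0.4   0.35 -0.46 -0.   -0.76  1.17]
tool shift mm [-63.8  -1.   31.4] rotvec [-0.002 -0.002  0.   ]
brooch [[510.57389249  41.66262281  25.5       ]] [253.46420064 205.11265237]
```

View pics/w8.png

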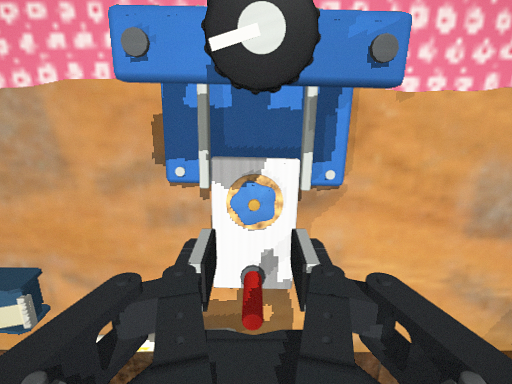

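The brooch lies flat on the pad, gold up at (253,205); the pad ring runs about 227 to 283 across and 174 to 231 down. I'll measure the offset.

```bash
python3 - <<'E'
from h import *
im,d,c=load('w8')
hsv=cv2.cvtColor(im,cv2.COLOR_RGB2HSV)
roi=(222,168,290,236)
m,_=blob(im,(5,50,50),(35,255,255),roi); b,cs=blob(im,(95,90,60),(130,255,255),roi)
u=cv2.morphologyEx(m|b,cv2.MORPH_CLOSE,np.ones((7,7))); k=max(cv2.findContours(u,0,1)[0],key=cv2.contourArea)
pp=onz(c,cv2.convexHull(k)[:,0],22)[:,:2]
print("pad hull fit",cv2.minEnclosingCircle(np.float32(pp)),cv2.fitEllipse(np.float32(pp)))
for z in (24,25.5): print("brooch",z,onz(c,cen(cs[0]),z))
g,gk=blob(im,(12,120,90),(35,255,255),(245,197,262,214)); print("gold",onz(c,cen(gk[0]),28.5))
# bare pad from w3 
E
```

```text
pad hull fit ((511.5648193359375, 41.367156982421875), 21.62116050720215) ((511.5822448730469, 41.15950393676758), (41.99330520629883, 42.9867057800293), 84.14542388916016)
brooch 24 [[511.91851669  41.65729847  24.        ]]
brooch 25.5 [[512.43412584  41.65916177  25.5       ]]
gold [[512.03242409  41.61435511  28.5       ]]
```

Request:
{"op": "drive_tool", "data": {"moves": [[[0.5,-0.012,0,-0.002,0,0,0],[0.5,-0.015,0,0,0,0,0],[0.5,-0.015,0,0,0,0,0],[0.5,-0.012,0,0,0,0,0],[0.5,-0.005,0,0,0,0,0],[0.5,0,0,0,0,0,0]]]}}

```text
clock: 13.4
position: [442.5, 39.9, 83.6]
ee_rot: [1.0, -0.001, -0.005, 0.001]
contact_force: [-0.1, 0.3, -0.3]
gripper_width: 42.6
```

```bash
python3 -c "
from h import *
delta([447.6,43,55],0)"
```

```text
clock 13.4 pos [442.5  39.9  83.6] F [-0.1  0.3 -0.3] w 42.6 j [ 0.46  0.27 -0.61 -0.   -0.71  1.12]
tool shift mm [ 5.4 -3.1 28.6] rotvec [ 0.002  0.01  -0.002]
```

Request:
{"op": "drive_tool", "data": {"moves": [[[0.5,0.005,-0.003,0.008,0,0.01,0],[0.5,0,0,0.01,0,0,0],[0.5,0,0,0.006,0,0,0],[0.5,0,0,0,0,0,0]]]}}

```text
clock: 13.8
position: [447.8, 42.9, 57.7]
ee_rot: [1.0, -0.001, -0.0, 0.001]
contact_force: [-0.3, -0.2, -0.3]
gripper_width: 42.1
```

```bash
python3 -c "
from h import *
delta([447.6,43,55],0)"
```

```text
clock 13.8 pos [447.8  42.9  57.7] F [-0.3 -0.2 -0.3] w 42.1 j [ 0.46  0.31 -0.63  0.   -0.62  1.11]
tool shift mm [-0.2 -0.1  2.7] rotvec [ 0.003  0.001 -0.002]
```

Now close on the post and push gently to about 80 mm.

Request:
{"op": "drive_tool", "data": {"moves": [[[0.3,0,0,0.0025,0,0,0],[0,0,0,0,0,0,0],[0,0,0,0,0,0,0],[0,0,0,0,0,0,0],[0,0.003,0,0,0,0,0],[0,0.006,0,0,0,0,0],[0,0.008,0,0,0,0,0],[0,0.008,0,0,0,0,0],[0,0.008,0.001,0,0,0,0],[0,0.008,0,0,0,0,0],[0,0.008,0,0,0,0,0],[0,0.008,0.001,0,0,0,0],[0,0.008,0,0,0,0,0],[0,0.006,0,0,0,0,0],[0,0.004,0,0,0,0,0],[0,0,0,0,0,0,0]]]}}

```text
clock: 15.4
position: [530.5, 40.8, 54.9]
ee_rot: [1.0, -0.001, -0.0, 0.001]
contact_force: [-1.2, 1.7, 1.3]
gripper_width: 11.4
```

Request:
{"op": "drive_tool", "data": {"moves": [[[0,0.004,0,0,0,0,0],[0,0.003,0,0,0,0,0],[0,0.002,0,0,0,0,0],[0,0.002,0,0,0,0,0],[0,0.002,0,0,0,0,0],[0,0.002,0,0,0,0,0],[0,0.002,0,0,0,0,0]]]}}

```text
clock: 16.1
position: [542.6, 40.4, 54.9]
ee_rot: [1.0, -0.002, -0.007, 0.002]
contact_force: [-7.8, 2.8, 6.4]
gripper_width: 11.3
```

Request:
{"op": "drive_tool", "data": {"moves": [[[0.3,0,0,0,0,0,0],[0.5,0,0,0,0,0,0],[0.5,0,0,0,0,0,0],[0.5,0,0,-0.015,0,0.01,0],[0.5,0,0,-0.03,0,0,0],[0.5,-0.01,0,-0.03,0,0,0],[0.5,-0.03,0,0,0,0,0],[0.5,-0.03,0,0,0,0,0],[0.5,0,0,0,0,0,0]]]}}

```text
clock: 17.0
position: [475.1, 40.5, 137.7]
ee_rot: [1.0, -0.002, 0.005, 0.001]
contact_force: [1.0, -0.8, 0.1]
gripper_width: 42.5
```

```bash
python3 - <<'E'
from h import *
delta([476,39,37],0)
im,d,c=snap('wrist','w9')
E
```

```text
clock 17.0 pos [475.1  40.5 137.7] F [ 1.  -0.8  0.1] w 42.5 j [ 0.43  0.23 -0.49  0.01 -0.85  1.13]
tool shift mm [-1.000e-01  1.300e+00  1.008e+02] rotvec [ 0.002 -0.009 -0.004]
```

View pics/w9.png

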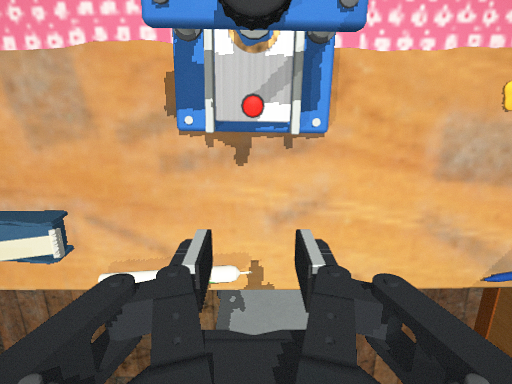

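The tray is home (post at (252,105), pad under the foot). I'm tilting the camera to look under the bridge.

Request:
{"op": "drive_tool", "data": {"moves": [[[0.5,0,0,0.01,0,0.13,0],[0.5,0,0,0.01,0,0.13,0],[0.5,0,0,0.01,0,0.13,0],[0.5,0,0,0,0,0.13,0],[0.5,0,0,0,0,0.13,0],[0.5,0,0,0,0,0.13,0],[0.5,0,0,0,0,0.11,0],[0.5,0,0,0,0,0,0]]]}}

```text
clock: 17.85
position: [527.1, 14.1, 183.2]
ee_rot: [0.965, -0.018, 0.259, 0.049]
contact_force: [-0.0, -0.8, -0.0]
gripper_width: 42.8
```

```bash
python3 - <<'E'
from h import *
delta([476,39,45],0)
im,d,c=snap('wrist','w10'); print(c['T'].round(2))
E
```

```text
clock 17.85 pos [527.1  14.1 183.2] F [-0.  -0.8 -0. ] w 42.8 j [ 0.17  0.06 -0.99  1.44 -0.19 -0.03]
tool shift mm [-113.6  -33.6   91. ] rotvec [ 0.1   -0.523 -0.036]
[[-6.0000e-02 -9.7000e-01  2.3000e-01  5.1912e+02]
 [-9.9000e-01  4.0000e-02 -1.0000e-01  2.8630e+01]
 [ 9.0000e-02 -2.4000e-01 -9.7000e-01  3.4394e+02]
 [ 0.0000e+00  0.0000e+00  0.0000e+00  1.0000e+00]]
```

View pics/w10.png

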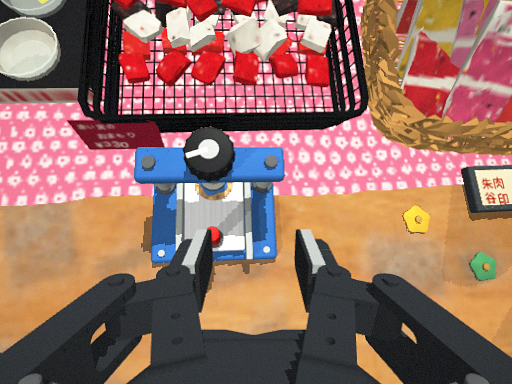

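The tilt stopped at about 30°: joint 5 is near its limit. The press is at (210,200), and a grey piece of the foot shows at (213,187). I'll zoom in.

```bash
python3 - <<'E'
from h import *
im,d,c=load('w10')
cv2.imwrite("pics/w10z.png",cv2.resize(im[140:270,140:290,::-1],None,fx=5,fy=4.5,interpolation=cv2.INTER_CUBIC))
E
```

```text
(no output)
```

View pics/w10z.png

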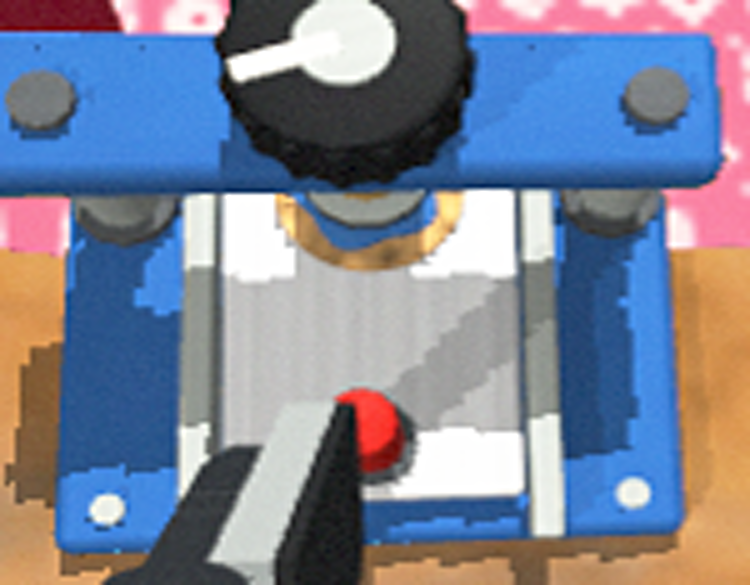

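The foot's lower rim shows just below the bridge at about zoom (365,222), with the blue petals and cork under it. For a lower view the camera has to be on the robot side. First I'll turn the knob by a safe part, about 1 rad, since at least 1.3 rad is free.

```bash
python3 - <<'E'
from h import *
delta([606.5,39,160],0)
im,d,c=load('w10')
for u in[(220,122),(220,40),(120,110),(340,100)]: print(u,(c["T"][:3,3]+rays(c,u)[0]*d[u[1],u[0]]).round(0))
E
```

```text
clock 17.9 pos [527.2  13.7 182.8] F [ 0.2 -0.4 -0.8] w 42.6 j [ 0.18  0.06 -0.99  1.43 -0.19 -0.02]
tool shift mm [ 57.  -32.   56.3] rotvec [ 0.099 -0.522 -0.039]
(220, 122) [668.  29.  41.]
(220, 40) [787.  26.  25.]
(120, 110) [703. 148.   7.]
(340, 100) [ 704. -118.   23.]
```

Request:
{"op": "drive_tool", "data": {"moves": [[[0.8,0,0,0,0.025,-0.13,-0.01],[0.8,0,0,0,0.025,-0.13,-0.01],[0.8,0,0,0,0.025,-0.13,-0.01],[0.8,0,0,0,0.025,-0.13,-0.01],[0.8,0,0,0,0,0,0]]]}}

```text
clock: 18.4
position: [561.4, -24.9, 208.4]
ee_rot: [0.979, -0.034, 0.19, 0.067]
contact_force: [0.2, 0.4, 1.3]
gripper_width: 68.2
```

```bash
python3 - <<'E'
from h import *
delta([606.5,39,140],0)
E
```

```text
clock 18.4 pos [561.4 -24.9 208.4] F [0.2 0.4 1.3] w 68.2 j [ 0.35  0.13 -0.65  0.53 -0.54  0.73]
tool shift mm [ 13.3 -75.4  70.2] rotvec [ 0.134 -0.383 -0.068]
```

Request:
{"op": "drive_tool", "data": {"moves": [[[0.8,0,-0.01,0,0.04,-0.12,-0.02],[0.8,0,-0.01,0,0.04,-0.12,-0.02],[0.8,0,-0.01,0,0.04,-0.12,-0.02],[0.8,0,0,0,0,0,0]]]}}

```text
clock: 18.8
position: [555.1, 1.8, 197.4]
ee_rot: [1.0, -0.005, 0.007, 0.013]
contact_force: [0.2, -0.2, -1.4]
gripper_width: 68.4
```

```bash
python3 - <<'E'
from h import *
delta([606.5,39,140],0)
E
```

```text
clock 18.8 pos [555.1   1.8 197.4] F [ 0.2 -0.2 -1.4] w 68.4 j [ 0.31  0.29 -0.24  0.03 -1.04  1.23]
tool shift mm [ 50.1 -39.3  57.1] rotvec [ 0.026 -0.015 -0.011]
```

Request:
{"op": "drive_tool", "data": {"moves": [[[0.8,0.016,-0.012,0.015,0.026,-0.015,-0.01],[0.8,0.016,-0.012,0.016,0,0,0],[0.8,0.014,-0.011,0.016,0,0,0],[0.8,0,0,0,0,0,0]]]}}

```text
clock: 19.2
position: [599.9, 34.4, 145.3]
ee_rot: [1.0, -0.003, 0.0, 0.005]
contact_force: [-0.5, -0.2, 0.4]
gripper_width: 68.2
```

```bash
python3 - <<'E'
from h import *
delta([606.5,39,92],0)
E
```

```text
clock 19.2 pos [599.9  34.4 145.3] F [-0.5 -0.2  0.4] w 68.2 j [ 0.33  0.42 -0.18  0.01 -0.98  1.23]
tool shift mm [ 6.5 -5.2 53.2] rotvec [ 0.009 -0.001 -0.006]
```

Request:
{"op": "drive_tool", "data": {"moves": [[[0.8,0.006,-0.005,0.006,0.009,0,-0.006],[0.8,0,0,0.013,0,0,0],[0.8,0,0,0.013,0,0,0],[0.8,0,0,0.008,0,0,0],[0.8,0,0,0,0,0,0]]]}}

```text
clock: 19.7
position: [603.2, 37.8, 103.9]
ee_rot: [1.0, -0.0, 0.002, 0.002]
contact_force: [-0.4, 0.3, 0.3]
gripper_width: 68.9
```

```bash
python3 - <<'E'
from h import *
delta([606.5,39,92],0)
E
```

```text
clock 19.7 pos [603.2  37.8 103.9] F [-0.4  0.3  0.3] w 68.9 j [ 0.33  0.46 -0.21  0.01 -0.89  1.23]
tool shift mm [ 3.3 -1.3 11.9] rotvec [ 0.004 -0.003 -0.   ]
```

Request:
{"op": "drive_tool", "data": {"moves": [[[0.8,0.003,-0.0013,0.006,0.004,-0.003,0],[0.8,0,0,0.004,0,0,0],[0.8,0,0,0,0,0,0]]]}}

```text
clock: 20.0
position: [607.0, 39.0, 94.8]
ee_rot: [1.0, -0.0, 0.002, -0.0]
contact_force: [0.4, 0.3, 0.2]
gripper_width: 68.2
```

```bash
python3 - <<'E'
from h import *
delta([606.5,39,92],0)
E
```

```text
clock 20.0 pos [607.   39.   94.8] F [0.4 0.3 0.2] w 68.2 j [ 0.33  0.48 -0.21  0.   -0.88  1.24]
tool shift mm [-0.5 -0.   2.8] rotvec [-0.001 -0.003 -0.   ]
```

Grip, then turn clockwise (tool +z) by about 0.9 rad.

Request:
{"op": "drive_tool", "data": {"moves": [[[0.5,-0.0005,0,0.001,0,0,0],[0.2,0,0,0,0,0,0],[0,0,0,0,0,0,0],[0,0,0,0,0,0,0],[0,0,0,0,0,0,0],[0,0,0,0,0,0,0.05]]]}}

```text
clock: 20.6
position: [606.9, 39.2, 94.6]
ee_rot: [1.0, -0.026, 0.002, -0.001]
contact_force: [0.0, 0.1, -0.3]
gripper_width: 38.5
```

```bash
python3 - <<'E'
from h import *
delta([606.5,39,93],0); print(arm.read_state()["wrist_torque"])
E
```

```text
clock 20.6 pos [606.9  39.2  94.6] F [ 0.   0.1 -0.3] w 38.5 j [ 0.33  0.48 -0.21  0.   -0.87  1.19]
tool shift mm [-0.4  0.2  1.6] rotvec [-0.001 -0.005 -0.051]
[-0.01820159  0.07309488  0.06331276]
```

Request:
{"op": "drive_tool", "data": {"moves": [[[0,0,0,0,0,0,0.12],[0,0,0,0,0,0,0.12],[0,0,0,0,0,0,0.12],[0,0,0,0,0,0,0.12],[0,0,0,0,0,0,0.12],[0,0,0,0,0,0,0.12],[0,0,0,0,0,0,0]]]}}

```text
clock: 21.3
position: [606.6, 38.6, 94.6]
ee_rot: [0.921, -0.389, 0.002, -0.0]
contact_force: [-0.6, 0.4, 0.8]
gripper_width: 38.2
```

```bash
python3 - <<'E'
from h import *
delta([606.5,39,93],0); print(arm.read_state()["wrist_torque"])
E
```

```text
clock 21.3 pos [606.6  38.6  94.6] F [-0.6  0.4  0.8] w 38.2 j [ 0.33  0.48 -0.21  0.   -0.87  0.44]
tool shift mm [-0.4 -0.2  1.6] rotvec [-0.001 -0.004 -0.799]
[ 0.11363166  0.11157737 -0.03627011]
```

Request:
{"op": "drive_tool", "data": {"moves": [[[0.3,0,0,0,0,0,0],[0.8,0,0,0,0,0,0],[0.8,0,0,0,0,0,0],[0.8,0,0,-0.02,0,0,0],[0.8,0,0,-0.03,0,0,0.15],[0.8,0,0,0,0,0,0.15],[0.8,0,0,0,0,0,0.15],[0.8,0,0,0,0,0,0.15],[0.8,0,0,0,0,0,0.15],[0.8,0,0,0,0,0,0.15],[0.8,0,0,0,0,0,0.15],[0.8,0,0,0,0,0,0.15],[0.8,0,0,0,0,0,0.15],[0.8,0,0,0,0,0,0.15],[0.8,0,0,0,0,0,0.15],[0.8,0,0,0,0,0,0.15],[0.8,0,0,0,0,0,0.15],[0.8,0,0,0,0,0,0.15],[0.8,0,0,0,0,0,0.1],[0.8,0,0,0,0,0,0]]]}}

```text
clock: 23.3
position: [609.0, 37.5, 149.8]
ee_rot: [-0.07, 0.998, -0.001, 0.005]
contact_force: [0.6, -1.0, 0.3]
gripper_width: 68.0
```

```bash
python3 - <<'E'
from h import *
delta([498,39,140],np.pi)
E
```

```text
clock 23.3 pos [609.   37.5 149.8] F [ 0.6 -1.   0.3] w 68.0 j [ 0.33  0.42 -0.15  0.01 -0.99 -1.76]
tool shift mm [109.8  17.1   8.6] rotvec [-0.002  0.011  0.14 ]
```

Request:
{"op": "drive_tool", "data": {"moves": [[[0.8,0.025,0.003,0,0,0.01,0.07],[0.8,0.03,0.003,0,0,0,0.06],[0.8,0.03,0.003,0,0,0,0],[0.8,0.02,0,0,0,0,0],[0.8,0,0,0,0,0,0]]]}}

```text
clock: 23.8
position: [501.0, 39.7, 149.1]
ee_rot: [-0.01, 1.0, -0.001, 0.001]
contact_force: [0.7, -0.5, 0.1]
gripper_width: 68.4
```

```bash
python3 - <<'E'
from h import *
delta([498,39,140],np.pi)
im,d,c=snap('wrist','w11'); print(c['T'].round(2))
E
```

```text
clock 23.8 pos [501.   39.7 149.1] F [ 0.7 -0.5  0.1] w 68.4 j [ 0.4   0.26 -0.41  0.   -0.9  -1.96]
tool shift mm [ 3.  -0.6  9.1] rotvec [-0.002  0.002  0.019]
[[-2.0000e-02  9.6000e-01  2.9000e-01  4.2924e+02]
 [ 1.0000e+00  2.0000e-02  0.0000e+00  3.8840e+01]
 [-0.0000e+00  2.9000e-01 -9.6000e-01  2.9341e+02]
 [ 0.0000e+00  0.0000e+00  0.0000e+00  1.0000e+00]]
```

View pics/w11.png

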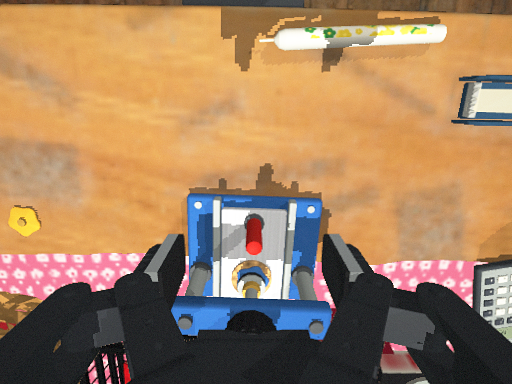

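The foot, spindle and pad are now visible from the front at about (252,285). I'll go lower and tilt a bit for a flatter view.

Request:
{"op": "drive_tool", "data": {"moves": [[[0.8,0,0,0.01,0,-0.1,0],[0.8,0,0,0.015,0,-0.1,0],[0.8,0,0,0.015,0,-0.1,0],[0.8,0,0,0.015,0,0,0],[0.8,0,0,0,0,0,0]]]}}

```text
clock: 24.35
position: [519.7, 39.6, 99.7]
ee_rot: [-0.013, 0.988, -0.002, 0.153]
contact_force: [0.5, -0.4, 0.7]
gripper_width: 68.3
```

```bash
python3 - <<'E'
from h import *
delta([505,39,75],np.pi)
im,d,c=snap('wrist','w12'); print(c['T'].round(2))
cv2.imwrite("pics/w12z.png",cv2.resize(im[200:350,150:350,::-1],None,fx=4,fy=4,interpolation=cv2.INTER_CUBIC))
E
```

```text
clock 24.35 pos [519.7  39.6  99.7] F [ 0.5 -0.4  0.7] w 68.3 j [ 0.43  0.23 -0.8   0.46 -0.28 -2.4 ]
tool shift mm [21.5 -0.1 19.1] rotvec [-0.003  0.306  0.027]
[[-3.0000e-02  8.3000e-01  5.6000e-01  4.0863e+02]
 [ 1.0000e+00  3.0000e-02  1.0000e-02  3.7800e+01]
 [-1.0000e-02  5.6000e-01 -8.3000e-01  2.1578e+02]
 [ 0.0000e+00  0.0000e+00  0.0000e+00  1.0000e+00]]
```

View pics/w12.png

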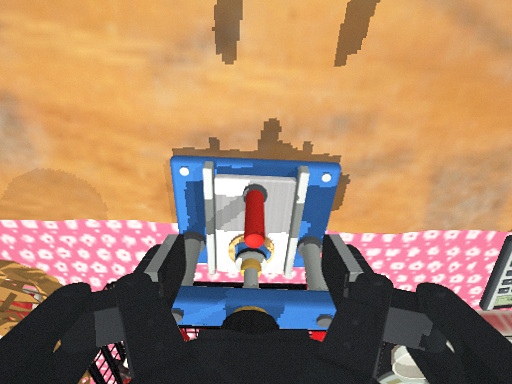

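View pics/w12z.png

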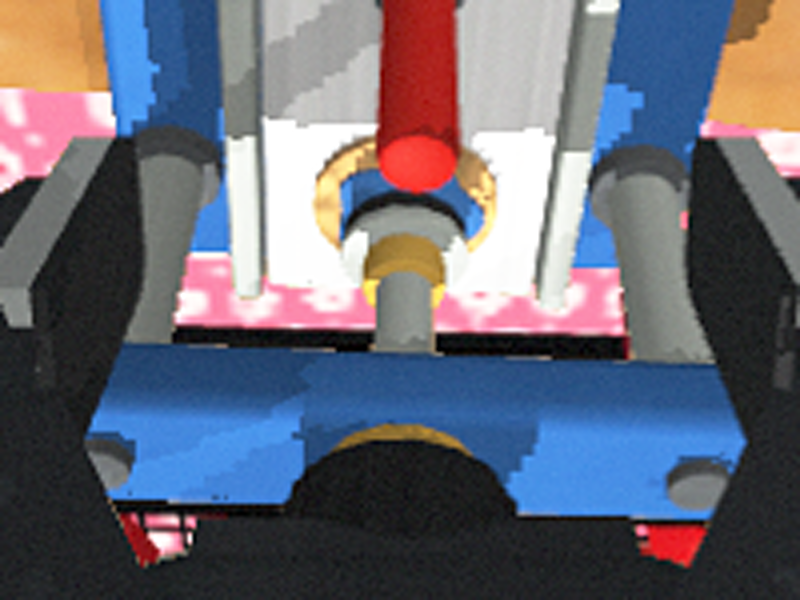

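The view from the front, upside down, shows the foot disc with its black rubber rim at zoom (405,215), the brass collar above it, and petals and cork behind the post top. I'll step sideways so the post doesn't cover the foot.

Request:
{"op": "drive_tool", "data": {"moves": [[[0.8,0,0.02,0,0,0,0],[0.8,0,0.015,0,0,0,0],[0.8,0,0,0,0,0,0],[0.8,0,0,0,0,0,0]]]}}

```text
clock: 24.8
position: [525.8, 77.4, 104.5]
ee_rot: [-0.012, 0.987, -0.0, 0.157]
contact_force: [-1.0, -1.1, 0.0]
gripper_width: 68.3
```

```bash
python3 - <<'E'
from h import *
delta([505,39,75],np.pi)
im,d,c=snap('wrist','w13'); print(c['T'].round(2))
x,y=proj(c,[606.5,39,30])[0].astype(int); print(x,y, [proj(c,[606.5-14,39,z])[0].round(1) for z in (24,26.3,28,30,32)],[proj(c,[606.5-21,39,z])[0].round(1) for z in (22,)])
x0,y0=x-50,y-50
cv2.imwrite("pics/w13z.png",cv2.resize(im[y0:y0+75,x0:x0+100,::-1],None,fx=8,fy=8,interpolation=cv2.INTER_CUBIC)); print(x0,y0)
E
```

```text
clock 24.8 pos [525.8  77.4 104.5] F [-1.  -1.1  0. ] w 68.3 j [ 0.49  0.24 -0.8   0.53 -0.29 -2.53]
tool shift mm [ 29.8 -37.7  21.5] rotvec [-0.001  0.316  0.025]
[[-2.0000e-02  8.2000e-01  5.7000e-01  4.1362e+02]
 [ 1.0000e+00  2.0000e-02  1.0000e-02  7.5320e+01]
 [-1.0000e-02  5.7000e-01 -8.2000e-01  2.1963e+02]
 [ 0.0000e+00  0.0000e+00  0.0000e+00  1.0000e+00]]
207 245 [array([207.8, 229.2]), array([207.5, 231. ]), array([207.2, 232.4]), array([206.9, 234. ]), array([206.6, 235.6])] [array([207.6, 221.6])]
157 195
```

View pics/w13z.png

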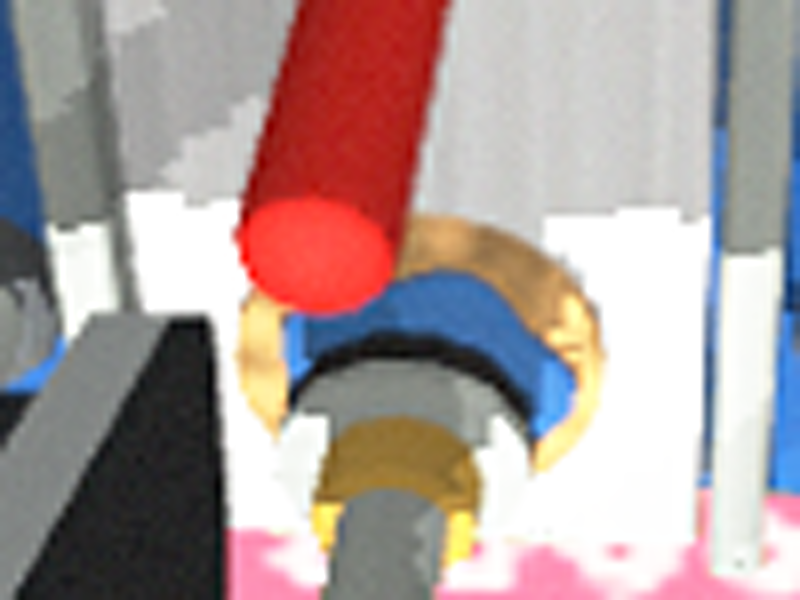

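```bash
cat >> h.py <<'E'
def cyl(c,uv,ax,r):
    o=c["T"][:3,3]; d=rays(c,uv); a=(d[:,:2]**2).sum(1); e=o[:2]-ax; b=(d[:,:2]*e).sum(1); q=(e**2).sum()-r*r
    t=(-b-np.sqrt(np.maximum(b*b-a*q,0)))/a; return o+d*t[:,None]
def edge(g,u,v0,v1,sgn):
    # subpixel row of strongest step of sign sgn in column u between rows v0..v1
    p=cv2.GaussianBlur(g,(3,3),0.7)[:,u]; D=np.gradient(p)*sgn; k=v0+np.argmax(D[v0:v1]); y0,y1,y2=D[k-1],D[k],D[k+1]
    return k+0.5*(y0-y2)/(y0-2*y1+y2), D[k]
def foot(tag,ax=(606.5,39.0),cols=None,show=True):
    im,d,c=load(tag); B=im[:,:,2].astype(np.float32)
    ax=np.array(ax); zs=[]
    for off in range(-12,13):
        u0=proj(c,[ax[0]-14,ax[1],30])[0]; u=int(round(u0[0]))+off
        v,s=edge(B,u,int(u0[1])-8,int(u0[1])+14,-1)
        p=cyl(c,(u,v),ax,14)[0]; zs.append((u,round(v,1),round(float(s)),p.round(1).tolist()))
    pz=[]
    return zs
E
python3 - <<'E'
from h import *
for r in foot("w13"): print(r)
im,d,c=load("w13"); S=cv2.cvtColor(im,cv2.COLOR_RGB2HSV)[:,:,1].astype(np.float32)
for u in range(208,228,2):
    v,s=edge(S,u,215,232,1); print("pad",u,round(v,1),round(float(s)),cyl(c,(u,v),np.array([606.5,39]),21)[0].round(1))
E
```

```text
(195, np.float64(241.0), 42, [596.5, 29.2, 34.8])
(196, np.float64(239.1), 24, [595.9, 29.8, 32.9])
(197, np.float64(238.4), 37, [595.2, 30.7, 32.9])
(198, np.float64(238.0), 42, [594.6, 31.7, 33.0])
(199, np.float64(237.7), 42, [594.1, 32.6, 33.1])
(200, np.float64(237.3), 40, [593.7, 33.4, 33.0])
(201, np.float64(236.9), 41, [593.3, 34.3, 33.0])
(202, np.float64(236.7), 41, [593.0, 35.2, 32.9])
(203, np.float64(236.2), 42, [592.8, 36.0, 32.5])
(204, np.float64(236.0), 43, [592.7, 36.8, 32.4])
(205, np.float64(236.0), 45, [592.6, 37.7, 32.5])
(206, np.float64(236.0), 49, [592.5, 38.5, 32.5])
(207, np.float64(236.0), 53, [592.5, 39.4, 32.5])
(208, np.float64(236.1), 52, [592.6, 40.2, 32.6])
(209, np.float64(236.2), 51, [592.7, 41.1, 32.5])
(210, np.float64(236.2), 52, [592.8, 41.9, 32.3])
(211, np.float64(236.4), 50, [593.0, 42.7, 32.3])
(212, np.float64(236.7), 51, [593.3, 43.6, 32.4])
(213, np.float64(237.1), 50, [593.6, 44.4, 32.5])
(214, np.float64(237.6), 50, [594.0, 45.3, 32.7])
(215, np.float64(237.9), 55, [594.4, 46.1, 32.5])
(216, np.float64(238.1), 52, [594.9, 46.9, 32.3])
(217, np.float64(238.7), 48, [595.6, 47.7, 32.3])
(218, np.float64(239.4), 43, [596.3, 48.6, 32.3])
(219, np.float64(240.3), 42, [597.1, 49.4, 32.6])
pad 208 230.1 36 [585.6  40.7  32.7]
pad 210 221.4 44 [585.6  41.   21.5]
pad 212 221.5 45 [585.8  42.7  21.4]
pad 214 221.8 49 [586.2  44.4  21.3]
pad 216 222.6 44 [586.7  46.1  21.6]
pad 218 223.1 46 [587.4  47.8  21.4]
pad 220 223.8 46 [588.3  49.5  21.3]
pad 222 224.9 46 [589.4  51.2  21.3]
pad 224 226.2 42 [590.8  52.9  21.5]
pad 226 227.6 41 [592.5  54.6  21.4]
```

```bash
python3 - <<'E'
from h import *
im,d,c=snap('top','t2'); i0,_,_=load('top0')
a=cv2.resize(i0[165:215,240:300,::-1],None,fx=6,fy=6,interpolation=cv2.INTER_CUBIC);b=cv2.resize(im[165:215,240:300,::-1],None,fx=6,fy=6,interpolation=cv2.INTER_CUBIC)
cv2.imwrite("pics/tt.png",np.hstack([a,b]))
im,d,c=snap('side','s2'); i0,_,_=load('side0')
a=cv2.resize(i0[170:230,220:285,::-1],None,fx=6,fy=6,interpolation=cv2.INTER_CUBIC);b=cv2.resize(im[170:230,220:285,::-1],None,fx=6,fy=6,interpolation=cv2.INTER_CUBIC)
cv2.imwrite("pics/ss.png",np.hstack([a,b]))
E
```

```text
(no output)
```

View pics/tt.png

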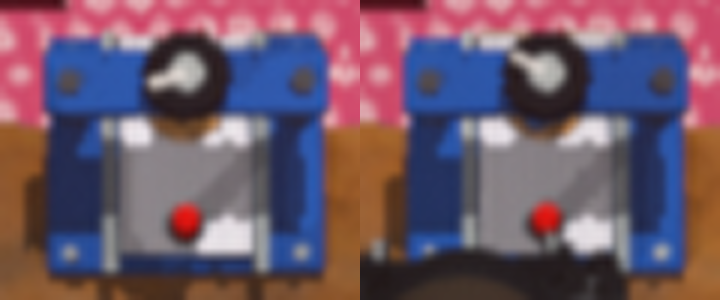

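View pics/ss.png

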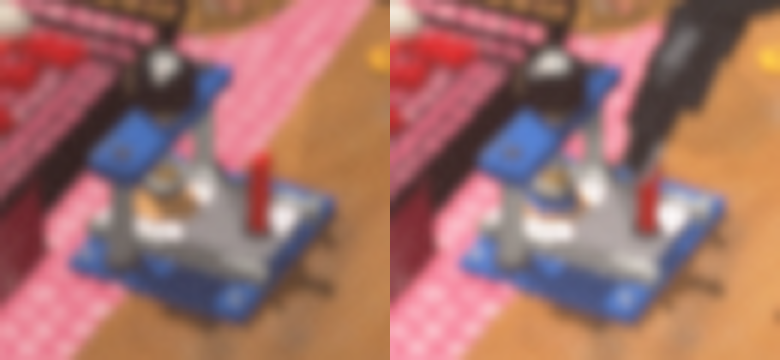

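```bash
python3 - <<'E'
from h import *
def pt(im,d,c,u,v): return (c["T"][:3,3]+rays(c,(u,v))[0]*d[v,u]).round(1)
im,d,c=load("w13")
for u in (200,204,208,212,216):
    print(u,[ (v,pt(im,d,c,u,v).tolist(),im[v,u].tolist()) for v in range(228,246,2)][:9])
E
```

```text
200 [(228, [544.6, 43.6, 75.4], [254, 69, 60]), (230, [546.4, 43.4, 75.4], [255, 73, 60]), (232, [548.4, 43.2, 75.1], [255, 61, 50]), (234, [594.7, 32.6, 27.9], [90, 88, 133]), (236, [597.0, 32.4, 28.0], [48, 91, 141]), (238, [593.8, 33.5, 33.8], [29, 34, 42]), (240, [594.5, 33.7, 35.4], [37, 40, 38]), (242, [594.1, 34.2, 38.2], [124, 127, 120]), (244, [596.0, 34.1, 38.6], [135, 140, 134])]
204 [(228, [545.1, 46.0, 74.8], [255, 55, 47]), (230, [547.0, 45.9, 74.6], [255, 56, 57]), (232, [593.1, 36.0, 27.0], [79, 89, 135]), (234, [595.4, 35.9, 27.1], [53, 91, 140]), (236, [593.8, 36.6, 31.2], [36, 56, 79]), (238, [593.3, 37.0, 34.2], [25, 25, 23]), (240, [592.8, 37.5, 37.0], [118, 123, 115]), (242, [592.4, 37.9, 39.8], [129, 134, 126]), (244, [594.8, 37.7, 39.7], [137, 142, 133])]
208 [(228, [591.2, 39.2, 23.8], [175, 134, 81]), (230, [591.0, 39.6, 26.6], [70, 106, 156]), (232, [592.8, 39.5, 27.2], [59, 107, 169]), (234, [594.7, 39.5, 27.7], [64, 112, 171]), (236, [593.2, 40.1, 31.7], [50, 82, 115]), (238, [592.7, 40.5, 34.6], [30, 31, 31]), (240, [593.3, 40.7, 36.5], [105, 110, 108]),
[... 189 characters left out ...]
, [592.2, 43.1, 27.7], [64, 113, 173]), (234, [594.2, 43.0, 28.0], [62, 111, 171]), (236, [596.9, 42.8, 27.8], [61, 101, 157]), (238, [593.1, 43.8, 34.1], [29, 29, 27]), (240, [593.9, 43.9, 35.7], [42, 41, 44]), (242, [594.4, 44.1, 37.5], [118, 123, 116]), (244, [594.8, 44.3, 39.5], [134, 140, 133])]
216 [(228, [590.8, 46.2, 24.0], [176, 134, 83]), (230, [590.7, 46.5, 26.7], [71, 109, 163]), (232, [591.6, 46.6, 28.2], [68, 117, 176]), (234, [594.6, 46.4, 27.5], [62, 111, 168]), (236, [596.8, 46.3, 27.7], [69, 115, 174]), (238, [413.6, 75.3, 219.6], [47, 74, 113]), (240, [595.1, 47.1, 34.3], [35, 34, 31]), (242, [595.5, 47.3, 36.3], [99, 101, 96]), (244, [595.3, 47.6, 38.8], [167, 172, 165])]
```

```bash
cat >> h.py <<'E'
def rim(tag,z0,r,chan,sgn,ax=(606.5,39.),rng=(-9,10),win=(-9,12)):
    im,d,c=load(tag); B=(im[:,:,2] if chan=="B" else cv2.cvtColor(im,cv2.COLOR_RGB2HSV)[:,:,1]).astype(np.float32)
    u0=proj(c,[ax[0]-r,ax[1],z0])[0]; out=[]
    for o in range(*rng):
        u=int(round(u0[0]))+o; v,s=edge(B,u,int(u0[1])+win[0],int(u0[1])+win[1],sgn); out.append((u,v,s))
    return c,np.array(out)
E
python3 - <<'E'
from h import *
for t in("w11","w12","w13"):
    im,d,c=load(t); x,y=proj(c,[606.5,39,30])[0].astype(int); print(t,x,y)
    c_,e=rim(t,30,14,"B",-1); print(e[:,1].round(1).tolist(), e[:,2].round().tolist()); 
    for axx in(606.5,607.5): print(axx,cyl(c,e[:,:2],np.array([axx,39.]),14)[:,2].round(1).tolist())
    cv2.imwrite(f"pics/{t}q.png",cv2.resize(im[y-45:y+20,x-40:x+40,::-1],None,fx=5,fy=5,interpolation=cv2.INTER_CUBIC))
a=[cv2.imread(f"pics/{t}q.png") for t in("w11","w12")]; cv2.imwrite("pics/q.png",np.hstack(a))
# post check
for t,roi in(("w2",(240,115,280,155)),("w9",(235,85,275,125))):
    im,d,c=load(t); m,k=blob(im,(0,150,60),(8,255,255),roi); ys,xs=np.nonzero(m); P=c["T"][:3,3]+rays(c,np.c_[xs,ys])*d[ys,xs][:,None]; q=P[:,2]>P[:,2].max()-4; print(t,P[q].mean(0).round(2),P[q][:,:2].min(0),P[q][:,:2].max(0))
E
```

```text
w11 250 282
[260.9, 260.6, 260.1, 272.9, 272.5, 272.0, 271.8, 271.8, 271.7, 271.8, 271.8, 271.8, 271.8, 272.0, 272.4, 272.9, 273.4, 273.9, 261.5] [57.0, 59.0, 54.0, 51.0, 43.0, 49.0, 50.0, 50.0, 51.0, 51.0, 50.0, 52.0, 52.0, 50.0, 43.0, 48.0, 43.0, 47.0, 44.0]
606.5 [5.3, 6.3, 6.6, 33.0, 33.0, 32.6, 32.6, 32.7, 32.8, 32.9, 32.8, 32.7, 32.4, 32.3, 32.5, 32.7, 32.8, 32.6, 6.9]
607.5 [3.4, 4.5, 4.8, 31.4, 31.4, 31.0, 31.0, 31.1, 31.2, 31.3, 31.2, 31.1, 30.8, 30.7, 30.9, 31.1, 31.2, 31.0, 5.1]
w12 250 256
[249.0, 248.6, 248.2, 248.0, 247.8, 247.5, 247.5, 247.8, 248.0, 248.1, 248.0, 247.4, 247.4, 248.0, 248.4, 248.8, 249.1, 249.3, 249.7] [42.0, 44.0, 48.0, 53.0, 51.0, 42.0, 32.0, 23.0, 19.0, 20.0, 14.0, 6.0, 6.0, 12.0, 18.0, 29.0, 43.0, 47.0, 48.0]
606.5 [32.6, 32.6, 32.5, 32.5, 32.5, 32.4, 32.6, 33.0, 33.3, 33.4, 33.2, 32.3, 32.1, 32.7, 32.8, 33.0, 32.9, 32.6, 32.6]
607.5 [31.6, 31.6, 31.5, 31.5, 31.5, 31.4, 31.6, 32.0, 32.3, 32.4, 32.2, 31.3, 31.1, 31.7, 31.8, 32.0, 31.8, 31.6, 31.6]
w13 207 245
[238.0, 237.7, 237.3, 236.9, 236.7, 236.2, 236.0, 236.0, 236.0, 236.0, 236.1, 236.2, 236.2, 236.4, 236.7, 237.1, 237.6, 237.9, 238.1] [42.0, 42.0, 40.0, 41.0, 41.0, 42.0, 43.0, 45.0, 49.0, 53.0, 52.0, 51.0, 52.0, 50.0, 51.0, 50.0, 50.0, 55.0, 52.0]
606.5 [33.0, 33.1, 33.0, 33.0, 32.9, 32.5, 32.4, 32.5, 32.5, 32.5, 32.6, 32.5, 32.3, 32.3, 32.4, 32.5, 32.7, 32.5, 32.3]
607.5 [31.8, 32.0, 31.8, 31.8, 31.7, 31.4, 31.3, 31.4, 31.4, 31.5, 31.5, 31.5, 31.3, 31.3, 31.5, 31.6, 31.8, 31.6, 31.4]
w2 [544.65  40.4   74.47] [538.55835499  34.83831284] [550.94711492  46.54788885]
w9 [546.36  40.81 282.91] [546.36028737  40.81367214] [546.36028737  40.81367214]
```

View pics/q.png

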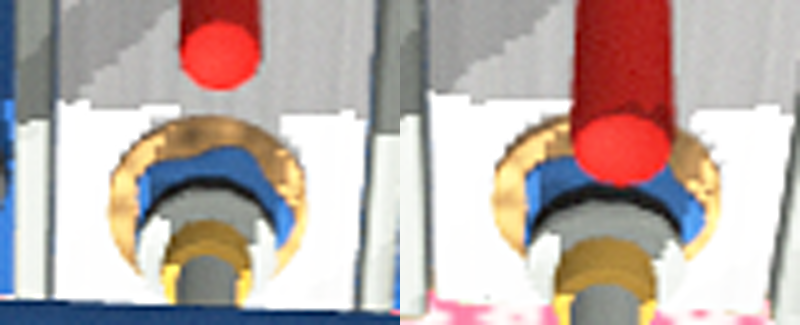

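```bash
python3 - <<'E'
from h import *
def cloud(t):
    im,d,c=load(t); H=np.indices(d.shape)[::-1].reshape(2,-1).T; return im,c,(c["T"][:3,3]+rays(c,H)*d.reshape(-1,1)).reshape(384,512,3)
for t in("w1","w2","w9","w11","w12","w13"):
    im,c,P=cloud(t); m,_=blob(im,(0,150,200),(6,255,255)); 
    u=proj(c,[544.5,40.5,74])[0]; yy,xx=np.nonzero(m); k=(np.hypot(xx-u[0],yy-u[1])<22); Q=P[yy[k],xx[k]]; q=Q[abs(Q[:,2]-74.5)<1.8]
    # top face pixel centroid -> plane 74.5
    mm=np.zeros_like(m); mm[yy[k],xx[k]]=(abs(Q[:,2]-74.5)<3)*255
    print(t,"post depth",len(q),np.median(q,0).round(2),"circle",cv2.minEnclosingCircle(np.float32(q[:,:2])))
for t in ("w11","w12","w13"):
    im,c,P=cloud(t); S=cv2.cvtColor(im,cv2.COLOR_RGB2HSV)
    X=(abs(P[...,0]-600)<40)&(abs(P[...,1]-39)<32)
    tan=X&(S[...,0]>8)&(S[...,0]<25)&(S[...,1]>70)&(P[...,2]<28)&(P[...,2]>16); blue=X&(S[...,0]>98)&(S[...,0]<125)&(S[...,1]>120)&(P[...,2]<33)&(P[...,2]>20)
    wh=X&(S[...,1]<30)&(S[...,2]>225)&(P[...,2]<26)&(abs(P[...,1]-39)>23)&(P[...,0]<600)
    g=(abs(P[...,0]-540)<30)&(abs(P[...,1]-39)<22)&(S[...,1]<40)&(P[...,2]<26)
    for n,w in(("cork",tan),("blue",blue),("tray",wh),("trayfront",g)): q=P[w]; print(t,n,len(q),np.median(q[:,2]).round(2) if len(q) else None, q[:,:2].min(0).round(1),q[:,:2].max(0).round(1))
E
```

```text
w1 post depth 112 [544.12  39.67  74.57] circle ((544.0302734375, 39.991634368896484), 6.206417083740234)
w2 post depth 179 [544.58  40.69  74.57] circle ((544.4178466796875, 40.30180358886719), 6.486633777618408)
w9 post depth 288 [544.68  40.74  74.6 ] circle ((544.9432373046875, 40.442359924316406), 6.402884006500244)
w11 post depth 159 [544.19  40.83  74.67] circle ((544.2086181640625, 40.55420684814453), 6.267055988311768)
w12 post depth 195 [543.66  40.58  74.73] circle ((544.2022094726562, 40.69852828979492), 6.142035484313965)
w13 post depth 217 [543.57  40.86  74.79] circle ((544.4007568359375, 41.0537223815918), 6.5433430671691895)
w11 cork 343 23.94 [585.2  19.2] [620.4  58.6]
w11 blue 177 27.54 [590.5  25.8] [611.   56.4]
w11 tray 212 20.9 [583.5   9. ] [599.8  70.9]
w11 trayfront 1253 20.91 [520.9  17.1] [569.9  61. ]
w12 cork 274 23.85 [586.8  18.7] [619.5  59.2]
w12 blue 158 27.42 [593.1  25.1] [613.4  56.3]
w12 tray 243 20.94 [583.1   7.8] [600.   70.9]
w12 trayfront 1835 20.82 [521.  17.] [570.  61.]
w13 cork 272 23.89 [584.7  18.6] [621.5  59.9]
w13 blue 237 27.57 [590.2  25.4] [611.3  56.5]
w13 tray 241 20.93 [583.4   7.6] [600.   70.5]
w13 trayfront 1834 20.92 [520.5  17. ] [570.   60.8]
```

The numbers now agree. Depth carries a steady offset of about +1.9 mm (tray 20.9 for 19, cork 23.9 for 22). With that taken off, the foot is about 4 mm above the petals after 0.8 rad, so about 7 mm at the start. The post is back at its home position. Next I'll turn on by less than the estimated total, then look again.

Request:
{"op": "drive_tool", "data": {"moves": [[[0.8,0,-0.01,-0.01,0,0.11,0],[0.8,0,-0.01,-0.01,0,0.11,0],[0.8,0,-0.01,-0.01,0,0.1,0],[0.8,0,0,-0.01,0,0,-0.14],[0.8,0,0,-0.01,0,0,-0.14],[0.8,0,0,0,0,0,-0.14],[0.8,0,0,0,0,0,-0.14],[0.8,0,0,0,0,0,-0.14],[0.8,0,0,0,0,0,-0.14],[0.8,0,0,0,0,0,-0.14],[0.8,0,0,0,0,0,-0.14],[0.8,0,0,0,0,0,-0.14],[0.8,0,0,0,0,0,-0.14],[0.8,0,0,0,0,0,-0.14],[0.8,0,0,0,0,0,0]]]}}

```text
clock: 26.45
position: [517.6, 38.3, 151.6]
ee_rot: [0.722, -0.692, 0.011, -0.003]
contact_force: [0.0, 1.0, 0.2]
gripper_width: 68.4
```

```bash
python3 - <<'E'
from h import *
delta([606.5,39,150],-1.0)
E
```

```text
clock 26.45 pos [517.6  38.3 151.6] F [0.  1.  0.2] w 68.4 j [ 0.4   0.27 -0.39  0.02 -0.9  -0.37]
tool shift mm [  3.  -88.8   3.3] rotvec [-0.015 -0.016 -0.529]
```

Request:
{"op": "drive_tool", "data": {"moves": [[[0.8,0.001,-0.022,0,-0.015,-0.015,0],[0.8,0.001,-0.022,0,0,0,0],[0.8,0.001,-0.022,0,0,0,0],[0.8,0,-0.02,0,0,0,0],[0.8,0,0,0,0,0,-0.13],[0.8,0,0,0,0,0,-0.13],[0.8,0,0,0,0,0,-0.13],[0.8,0,0,0,0,0,-0.13],[0.8,0,0,0,0,0,0]]]}}

```text
clock: 27.35
position: [605.6, 36.0, 150.3]
ee_rot: [0.872, -0.489, -0.003, -0.003]
contact_force: [-0.2, -0.9, -0.6]
gripper_width: 68.1
```

```bash
python3 - <<'E'
from h import *
delta([606.8,39,94],-1.0)
E
```

```text
clock 27.35 pos [605.6  36.  150.3] F [-0.2 -0.9 -0.6] w 68.1 j [ 0.32  0.42 -0.15 -0.01 -1.    0.23]
tool shift mm [-1.5 -2.5 56.4] rotvec [-0.002  0.007 -0.023]
```

Request:
{"op": "drive_tool", "data": {"moves": [[[0.8,-0.001,-0.002,0.01,-0.002,0.007,0],[0.8,0,0,0.014,0,0,0],[0.8,0,0,0.014,0,0,0],[0.8,0,0,0.01,0,0,0],[0.8,0,0,0,0,0,0]]]}}

```text
clock: 27.85
position: [606.2, 38.1, 98.4]
ee_rot: [0.867, -0.497, -0.0, 0.0]
contact_force: [0.6, 0.8, 0.1]
gripper_width: 68.4
```

```bash
python3 - <<'E'
from h import *
delta([606.8,39,94.5],-1.0)
E
```

```text
clock 27.85 pos [606.2  38.1  98.4] F [0.6 0.8 0.1] w 68.4 j [ 0.33  0.48 -0.21 -0.   -0.89  0.2 ]
tool shift mm [-0.5 -1.   3.9] rotvec [ 0.001  0.001 -0.041]
```

Request:
{"op": "drive_tool", "data": {"moves": [[[0.8,-0.0005,-0.001,0.0035,0,0,0],[0.4,0,0,0,0,0,0],[0,0,0,0,0,0,0],[0,0,0,0,0,0,0],[0,0,0,0,0,0,0],[0,0,0,0,0,0,0]]]}}

```text
clock: 28.45
position: [606.3, 38.6, 95.6]
ee_rot: [0.867, -0.499, -0.001, 0.001]
contact_force: [-0.4, -0.6, -1.1]
gripper_width: 38.3
```

```bash
python3 - <<'E'
from h import *
delta([606.8,39,94.5],-1.04-2.2); s=arm.read_state(); print(R.from_quat(s["ee_rot"]).apply([1,0,0]), np.arctan2(*R.from_quat(s["ee_rot"]).apply([1,0,0])[[1,0]]))
E
```

```text
clock 28.45 pos [606.3  38.6  95.6] F [-0.4 -0.6 -1.1] w 38.3 j [ 0.33  0.48 -0.21  0.   -0.88  0.2 ]
tool shift mm [-0.1 -0.6  1.1] rotvec [ 1.000e-03 -2.000e-03  2.196e+00]
[ 5.02956430e-01 -8.64311729e-01 -2.54007018e-04] -1.043780363653649
```

Request:
{"op": "drive_tool", "data": {"moves": [[[0,0,0,0,0,0,0.12],[0,0,0,0,0,0,0.12],[0,0,0,0,0,0,0.12],[0,0,0,0,0,0,0.12],[0,0,0,0,0,0,0.12],[0,0,0,0,0,0,0.12],[0,0,0,0,0,0,0.12],[0,0,0,0,0,0,0.12],[0,0,0,0,0,0,0.12],[0,0,0,0,0,0,0.12],[0,0,0,0,0,0,0.12],[0,0,0,0,0,0,0.12],[0,0,0,0,0,0,0]]]}}

```text
clock: 29.75
position: [605.4, 38.9, 95.6]
ee_rot: [-0.294, 0.956, 0.001, -0.001]
contact_force: [0.3, -1.5, 0.2]
gripper_width: 38.3
```

```bash
python3 - <<'E'
from h import *
delta([606.8,39,94.5],-1.0438-2.2); s=arm.read_state(); print(np.arctan2(*R.from_quat(s["ee_rot"]).apply([1,0,0])[[1,0]]),s["wrist_torque"])
E
```

```text
clock 29.75 pos [605.4  38.9  95.6] F [ 0.3 -1.5  0.2] w 38.3 j [ 0.33  0.48 -0.21 -0.   -0.88 -1.3 ]
tool shift mm [-1.2 -0.7  1.1] rotvec [ 0.001 -0.003  0.7  ]
-2.5442205820917736 [-0.20371665  0.16219837 -0.03936255]
```

Request:
{"op": "drive_tool", "data": {"moves": [[[0,0.001,0,0,0,0,0.12],[0,0,0,0,0,0,0.12],[0,0,0,0,0,0,0.12],[0,0,0,0,0,0,0.12],[0,0,0,0,0,0,0.12],[0,0,0,0,0,0,0]]]}}

```text
clock: 30.35
position: [605.3, 39.3, 95.5]
ee_rot: [0.004, 1.0, 0.001, -0.0]
contact_force: [-0.5, -0.7, -0.9]
gripper_width: 38.1
```

```bash
python3 - <<'E'
from h import *
delta([606.8,39,94.5],-1.0438-2.2); s=arm.read_state(); print(np.arctan2(*R.from_quat(s["ee_rot"]).apply([1,0,0])[[1,0]]),s["wrist_torque"])
E
```

```text
clock 30.35 pos [605.3  39.3  95.5] F [-0.5 -0.7 -0.9] w 38.1 j [ 0.33  0.48 -0.21 -0.   -0.88 -1.91]
tool shift mm [-1.5 -0.3  1. ] rotvec [ 0.002 -0.001  0.093]
3.1328598885718177 [-0.1861887   0.18384802 -0.04109798]
```

Turned 2.11 rad in this grip (2.9 in all). Now release and return to the same viewing place.

Request:
{"op": "drive_tool", "data": {"moves": [[[0.3,0,0,0,0,0,0],[0.8,0,0,0,0,0,0],[0.8,0,0,0,0,0,0],[0.8,0,0,-0.02,0,0,0],[0.8,0,0,-0.03,0,0,0],[0.8,0.025,0,0,0,0,0],[0.8,0.03,0.01,0,0,0,0],[0.8,0.03,0.01,0,0,0,0],[0.8,0.02,0.01,0,0,0,0],[0.8,0,0,0.01,0,-0.1,0],[0.8,0,0,0.015,0,-0.1,0],[0.8,0,0,0.015,0,-0.1,0],[0.8,0,0,0.01,0,0,0],[0.8,0,0,0,0,0,0],[0.8,0,0,0,0,0,0]]]}}

```text
clock: 31.85
position: [513.6, 67.9, 109.3]
ee_rot: [-0.006, 0.988, -0.001, 0.151]
contact_force: [0.6, 0.0, 0.1]
gripper_width: 68.5
```

```bash
python3 - <<'E'
from h import *
delta([525.8,77.4,104.5],np.pi)
im,d,c=snap('wrist','w14'); print(c['T'].round(2))
x,y=proj(c,[606.5,39,30])[0].astype(int); print(x,y)
x0,y0=x-50,y-50
cv2.imwrite("pics/w14z.png",cv2.resize(im[y0:y0+75,x0:x0+100,::-1],None,fx=8,fy=8,interpolation=cv2.INTER_CUBIC))
c,e=rim("w14",26,14,"B",-1); print(e[:,1].round(1).tolist(),e[:,2].round().tolist()); print(cyl(c,e[:,:2],np.array([606.5,39.]),14)[:,2].round(1).tolist())
c,e=rim("w14",21,21,"S",1,rng=(-4,18),win=(-5,6)); print(e[:,1].round(1).tolist(),e[:,2].round().tolist()); print(cyl(c,e[:,:2],np.array([606.5,39.]),21)[:,2].round(1).tolist())
E
```

```text
clock 31.85 pos [513.6  67.9 109.3] F [0.6 0.  0.1] w 68.5 j [ 0.5   0.22 -0.79  0.46 -0.32 -2.48]
tool shift mm [-10.3   9.4   8.2] rotvec [-0.002  0.303  0.012]
[[-1.0000e-02  8.3000e-01  5.6000e-01  4.0287e+02]
 [ 1.0000e+00  1.0000e-02  0.0000e+00  6.7140e+01]
 [-1.0000e-02  5.6000e-01 -8.3000e-01  2.2573e+02]
 [ 0.0000e+00  0.0000e+00  0.0000e+00  1.0000e+00]]
220 253
[244.5, 243.9, 243.1, 242.7, 242.5, 242.5, 242.4, 242.4, 242.5, 242.4, 242.3, 242.2, 242.2, 242.6, 242.9, 243.2, 243.7, 244.1, 244.6] [17.0, 13.0, 9.0, 9.0, 8.0, 8.0, 7.0, 14.0, 28.0, 42.0, 49.0, 51.0, 50.0, 48.0, 55.0, 51.0, 49.0, 51.0, 50.0]
[30.6, 30.3, 29.7, 29.6, 29.6, 29.8, 29.9, 29.9, 30.0, 29.9, 29.6, 29.3, 29.2, 29.4, 29.4, 29.4, 29.6, 29.5, 29.5]
[228.2, 224.1, 230.6, 231.1, 232.3, 226.0, 230.4, 230.5, 230.6, 230.6, 230.8, 231.0, 231.3, 231.8, 232.0, 232.2, 232.8, 233.3, 233.9, 234.7, 227.0, 232.8] [2.0, 1.0, 2.0, 3.0, 3.0, 2.0, 1.0, 24.0, 42.0, 47.0, 49.0, 48.0, 44.0, 46.0, 48.0, 45.0, 45.0, 43.0, 45.0, 40.0, 25.0, 11.0]
[18.6, 12.8, 22.1, 22.8, 24.3, 15.8, 21.7, 21.6, 21.6, 21.4, 21.3, 21.3, 21.3, 21.5, 21.3, 21.2, 21.3, 21.3, 21.4, 21.6, 10.7, 17.4]
```

View pics/w14z.png

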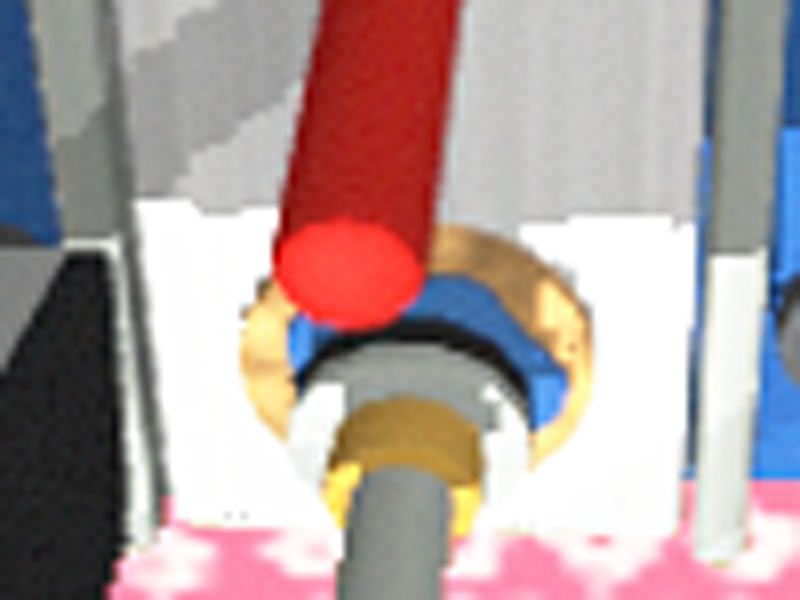

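```bash
python3 - <<'E'
from h import *
im,d,c=snap('top','t3'); 
T=[load(t)[0] for t in('top0','t2','t3')]
cv2.imwrite("pics/tt3.png",np.hstack([cv2.resize(i[168:200,255:287,::-1],None,fx=8,fy=8,interpolation=cv2.INTER_CUBIC) for i in T]))
for i in T:
    p=cv2.resize(i[165:200,250:290],None,fx=8,fy=8,interpolation=cv2.INTER_CUBIC); g=p.min(2).astype(float)
    u=(proj(c,[606.5,39,118])[0]-[250,165]+.5)*8-.5
    a=np.radians(np.arange(0,360,3)); r=12.5/ (1268/472.)*8
    best=[(sum(g[int(round(u[1]-rr*np.sin(t))),int(round(u[0]+rr*np.cos(t)))] for rr in np.arange(.75,1.1,.1)*r),np.degrees(t)) for t in a]
    w=np.array([b[0] for b in best]); w=np.clip(w-np.percentile(w,75),0,None); m=np.angle((w*np.exp(1j*a)).sum(),deg=True); print("pointer image angle ccw from right",max(best)[1],m,u)
E
```

```text
pointer image angle ccw from right 201.00000000000003 -157.90108295914737 [172.67514089  93.21888485]
pointer image angle ccw from right 159.0 162.45428590041902 [172.67514089  93.21888485]
pointer image angle ccw from right 33.0 31.971241228770044 [172.67514089  93.21888485]
```

View pics/tt3.png

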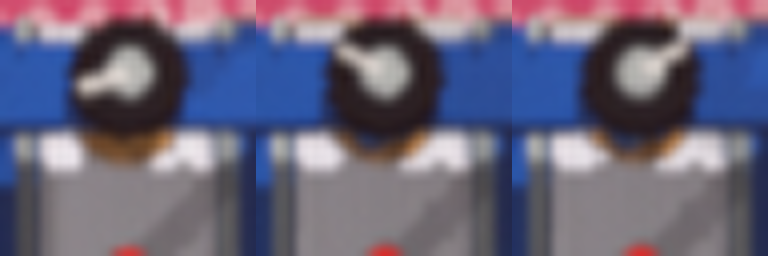

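The pointer turned 0.83 and then 2.16 rad, which matches the tool angle, so nothing slipped. The foot dropped only about 3 mm of a possible 8, so it is resting on the brooch. I'll take a second view at exactly the earlier place to pin down the touching point.

Request:
{"op": "drive_tool", "data": {"moves": [[[0.8,-0.01,0.009,0.008,0,-0.013,0.01],[0.8,0,0,0,0,0,0],[0.8,0,0,0,0,0,0]]]}}

```text
clock: 32.25
position: [529.1, 78.6, 107.6]
ee_rot: [-0.0, 0.987, 0.002, 0.161]
contact_force: [-0.4, 0.5, 0.3]
gripper_width: 68.4
```

```bash
python3 - <<'E'
from h import *
delta([525.8,77.4,104.5],np.pi)
im,d,c=snap('wrist','w15'); print(c['T'][:3,3].round(2))
E
cat > m.py <<'E'
from h import *
ax=np.array([606.5,39.])
def cloud(t):
    im,d,c=load(t); H=np.indices(d.shape)[::-1].reshape(2,-1).T; return im,c,(c["T"][:3,3]+rays(c,H)*d.reshape(-1,1)).reshape(384,512,3)
for t,z in(("w11",31),("w12",31),("w13",31),("w14",28),("w15",28)):
    c,e=rim(t,z,14,"B",-1,rng=(-13,14),win=(-6,9)); Z=cyl(c,e[:,:2],ax,14)
    c,p=rim(t,21,21,"S",1,rng=(-22,23),win=(-5,7)); Y=cyl(c,p[:,:2],ax,21)
    g=(e[:,2]>38)&(abs(Z[:,1]-39)<9); h=(p[:,2]>38)&(abs(Y[:,1]-39)<16)
    g&=abs(Z[:,2]-np.median(Z[g,2]))<.8; h&=abs(Y[:,2]-np.median(Y[h,2]))<.8
    im,c,P=cloud(t); S=cv2.cvtColor(im,cv2.COLOR_RGB2HSV)
    X=(np.hypot(P[...,0]-606.5,P[...,1]-39)<12.5)&(np.hypot(P[...,0]-606.5,P[...,1]-39)>7)&(S[...,1]<35)&(S[...,2]>100)&(P[...,2]>30)&(P[...,2]<50)
    q=P[X]
    print(t,"rim",g.sum(),Z[g,2].mean().round(2),"pad",h.sum(),Y[h,2].mean().round(2),"diff",(Z[g,2].mean()-Y[h,2].mean()).round(2),"disc depth",len(q),np.percentile(q[:,2],[25,50,75]).round(2))
E
python3 m.py
```

```text
clock 32.25 pos [529.1  78.6 107.6] F [-0.4  0.5  0.3] w 68.4 j [ 0.49  0.24 -0.79  0.54 -0.29 -2.56]
tool shift mm [ 4.1 -1.2  1.9] rotvec [0.003 0.323 0.001]
[416.11  78.31 221.9 ]
w11 rim 18 32.67 pad 29 22.01 diff 10.66 disc depth 156 [38.69 39.15 39.55]
w12 rim 11 32.59 pad 12 21.71 diff 10.87 disc depth 159 [38.6  39.   39.38]
w13 rim 20 32.59 pad 16 21.4 diff 11.19 disc depth 168 [38.84 39.18 39.49]
w14 rim 10 29.47 pad 13 21.38 diff 8.09 disc depth 156 [35.61 35.99 36.43]
w15 rim 21 29.63 pad 19 21.42 diff 8.22 disc depth 167 [35.78 36.13 36.39]
```

The drop from free to resting is 3.0 mm by both rim edges and depth, so touching came 0.79 rad into that 2.11 rad turn. That leaves 0.79 + 1.57 − 2.11 ≈ 0.25 rad to go.

Request:
{"op": "drive_tool", "data": {"moves": [[[0.8,0,-0.01,-0.012,0,0.11,0],[0.8,0,-0.01,-0.012,0,0.11,0],[0.8,0,-0.01,-0.012,0,0.1,0],[0.8,0,-0.005,-0.01,0,0,0],[0.8,0,0,0,0,0,0]]]}}

```text
clock: 32.8
position: [520.7, 40.9, 150.8]
ee_rot: [0.001, 1.0, -0.004, 0.017]
contact_force: [-0.3, -0.2, -0.5]
gripper_width: 68.3
```

```bash
python3 - <<'E'
from h import *
delta([606,39,155],-3.15)
E
```

```text
clock 32.8 pos [520.7  40.9 150.8] F [-0.3 -0.2 -0.5] w 68.3 j [ 0.4   0.27 -0.39  0.03 -0.88 -1.99]
tool shift mm [-85.4  -1.7  -1.2] rotvec [-0.007  0.035  0.006]
```

Request:
{"op": "drive_tool", "data": {"moves": [[[0.8,-0.022,0,0,-0.007,0.035,0],[0.8,-0.022,0,0,0,0,0],[0.8,-0.022,0,0,0,0,0],[0.8,-0.015,-0.001,0,0,0,0],[0.8,0,0,0,0,0,0]]]}}

```text
clock: 33.3
position: [599.8, 40.8, 148.9]
ee_rot: [0.0, 1.0, 0.002, -0.003]
contact_force: [0.4, -0.7, -0.5]
gripper_width: 68.4
```

```bash
python3 - <<'E'
from h import *
delta([606,39,95.5],-3.15)
im,d,c=snap('wrist','w16')
def pointer(t):
    im,d,c=load(t); H=np.indices(d.shape)[::-1].reshape(2,-1).T; pts=onz(c,H,119.5)  # biased top height
    I=im.reshape(-1,3).min(1); r=np.hypot(pts[:,0]-606.5,pts[:,1]-39)
    h=(r<12)&(I>110); 
    w=(r>10.5)&(r<19)&(I>120)&(np.ptp(im.reshape(-1,3).astype(int),1)<40)
    p=pts[w][:,:2]; hc=pts[(r<9)&(I>110)][:,:2].mean(0)
    v=p.mean(0)-[606.5,39]; print(t,w.sum(),hc,"q(from -x, cw)",np.arctan2(v[1],-v[0]))
for t in("w2","w8","w10","w16"): pointer(t)
cv2.imwrite("pics/w16z.png",im[150:384,100:400,::-1])
E
```

```text
clock 33.3 pos [599.8  40.8 148.9] F [ 0.4 -0.7 -0.5] w 68.4 j [ 0.33  0.42 -0.16 -0.01 -1.   -1.9 ]
tool shift mm [-6.6 -2.  53.4] rotvec [ 0.003 -0.006  0.008]
w2 100 [606.80939187  39.27927985] q(from -x, cw) 1.3066205303462568
w8 330 [606.86555762  39.36594797] q(from -x, cw) 1.3044255043734678
w10 61 [606.9160287   39.31512906] q(from -x, cw) 1.3219912813201566
w16 91 [607.04668353  39.08317807] q(from -x, cw) -2.1447875430214265
```

View pics/w16z.png

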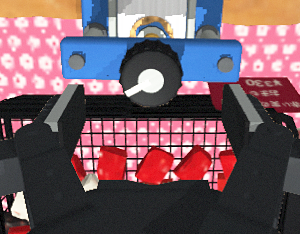

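The pointer, corrected for the hub centre, gives 2.90 rad turned in all. That agrees with the tool angle. Now regrip for the last 0.25 rad.

Request:
{"op": "drive_tool", "data": {"moves": [[[0.8,-0.006,-0.002,0.01,0.003,-0.006,0],[0.8,0,0,0.014,0,0,0],[0.8,0,0,0.014,0,0,0],[0.8,0,0,0.008,0,0,0],[0.8,0,0,0,0,0,0]]]}}

```text
clock: 33.85
position: [600.0, 39.0, 98.5]
ee_rot: [-0.001, 1.0, 0.0, -0.003]
contact_force: [0.4, 0.3, 0.4]
gripper_width: 68.3
```

```bash
python3 - <<'E'
from h import *
delta([606.6,39,95.5],-3.15)
E
```

```text
clock 33.85 pos [600.   39.   98.5] F [0.4 0.3 0.4] w 68.3 j [ 0.33  0.47 -0.22 -0.   -0.89 -1.9 ]
tool shift mm [-6.6 -0.   3. ] rotvec [ 0.    -0.005  0.01 ]
```

Request:
{"op": "drive_tool", "data": {"moves": [[[0.8,-0.006,0,0.002,0,-0.005,0.01],[0.8,0,0,0,0,0,0]]]}}

```text
clock: 34.05
position: [606.3, 39.2, 96.7]
ee_rot: [0.004, 1.0, -0.0, 0.001]
contact_force: [0.0, 0.1, -0.6]
gripper_width: 67.8
```

```bash
python3 - <<'E'
from h import *
delta([606.6,39,95.5],-3.15)
E
```

```text
clock 34.05 pos [606.3  39.2  96.7] F [ 0.   0.1 -0.6] w 67.8 j [ 0.33  0.48 -0.21  0.   -0.88 -1.91]
tool shift mm [-0.3 -0.2  1.2] rotvec [ 0.     0.001 -0.   ]
```

Request:
{"op": "drive_tool", "data": {"moves": [[[0.5,0,0,0.001,0,0,0],[0,0,0,0,0,0,0],[0,0,0,0,0,0,0],[0,0,0,0,0,0,0],[0,0,0,0,0,0,0]]]}}

```text
clock: 34.55
position: [607.0, 39.2, 97.0]
ee_rot: [0.004, 1.0, 0.0, 0.002]
contact_force: [-0.2, -0.2, -0.8]
gripper_width: 37.9
```

```bash
python3 - <<'E'
from h import *
delta([606.6,39,95.5],-3.15-.255)
E
```

```text
clock 34.55 pos [607.   39.2  97. ] F [-0.2 -0.2 -0.8] w 37.9 j [ 0.33  0.48 -0.21  0.   -0.88 -1.91]
tool shift mm [ 0.4 -0.2  1.5] rotvec [0.001 0.003 0.254]
```

Request:
{"op": "drive_tool", "data": {"moves": [[[0,0,0,0,0,0,0.1],[0,0,0,0,0,0,0.1],[0,0,0,0,0,0,0.04],[0,0,0,0,0,0,0]]]}}

```text
clock: 34.95
position: [607.0, 38.9, 97.0]
ee_rot: [0.128, 0.992, 0.0, 0.002]
contact_force: [-0.5, 0.4, 0.7]
gripper_width: 38.1
```

```bash
python3 - <<'E'
from h import *
delta([606.6,39,95.5],-3.15-.255)
E
```

```text
clock 34.95 pos [607.   38.9  97. ] F [-0.5  0.4  0.7] w 38.1 j [ 0.33  0.48 -0.21  0.   -0.88 -2.16]
tool shift mm [ 0.4 -0.   1.5] rotvec [0.001 0.003 0.006]
```

That's within 0.006 rad of the aim. Release, retreat and check.

Request:
{"op": "drive_tool", "data": {"moves": [[[0.3,0,0,0,0,0,0],[0.8,0,0,0,0,0,0],[0.8,0,0,0,0,0,0],[0.8,0,0,-0.02,0,0,0],[0.8,0,0,-0.03,0,0,-0.13],[0.8,0,0,0,0,0,-0.12],[0.8,0.025,0,0,0,0,0],[0.8,0.03,0.012,0,0,0,0],[0.8,0.03,0.012,0,0,0,0],[0.8,0.02,0.01,0,0,0,0],[0.8,0,0,0.01,0,-0.1,0],[0.8,0,0,0.015,0,-0.1,0],[0.8,0,0,0.015,0,-0.1,0],[0.8,0,0,0.01,0,0,0],[0.8,0,0,0,0,0,0],[0.8,0,0,0,0,0,0]]]}}

```text
clock: 36.55
position: [511.2, 69.7, 108.1]
ee_rot: [-0.003, 0.989, -0.003, 0.148]
contact_force: [0.2, 0.2, -0.2]
gripper_width: 68.6
```

```bash
python3 - <<'E'
from h import *
delta([525.8,77.4,104.5],np.pi)
im,d,c=snap('wrist','w17'); snap('top','t4'); snap('side','s4')
x,y=proj(c,[606.5,39,30])[0].astype(int); x0,y0=x-50,y-50
cv2.imwrite("pics/w17z.png",cv2.resize(im[y0:y0+75,x0:x0+100,::-1],None,fx=8,fy=8,interpolation=cv2.INTER_CUBIC))
E
sed -i 's/("w15",28))/("w15",28),("w17",28))/' m.py; python3 m.py
```

```text
clock 36.55 pos [511.2  69.7 108.1] F [ 0.2  0.2 -0.2] w 68.6 j [ 0.5   0.22 -0.8   0.47 -0.33 -2.5 ]
tool shift mm [-13.    7.7   7.7] rotvec [-0.006  0.298  0.006]
w11 rim 18 32.67 pad 29 22.01 diff 10.66 disc depth 156 [38.69 39.15 39.55]
w12 rim 11 32.59 pad 12 21.71 diff 10.87 disc depth 159 [38.6  39.   39.38]
w13 rim 20 32.59 pad 16 21.4 diff 11.19 disc depth 168 [38.84 39.18 39.49]
w14 rim 10 29.47 pad 13 21.38 diff 8.09 disc depth 156 [35.61 35.99 36.43]
w15 rim 21 29.63 pad 19 21.42 diff 8.22 disc depth 167 [35.78 36.13 36.39]
w17 rim 10 29.37 pad 15 21.38 diff 7.98 disc depth 152 [35.73 36.01 36.33]
```

View pics/w17z.png

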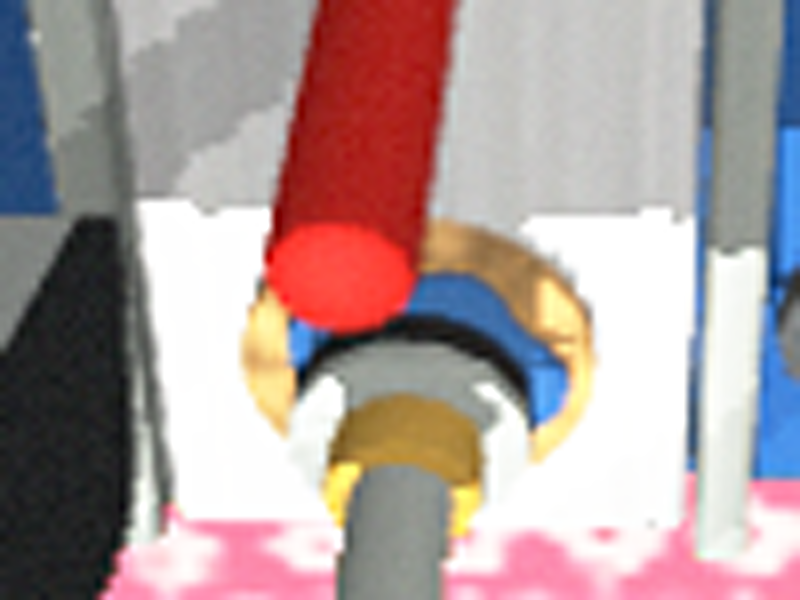

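View pics/t4.png

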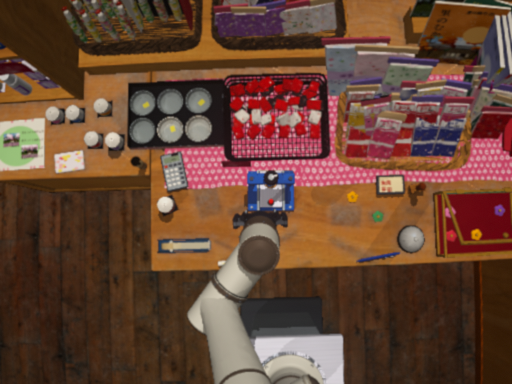

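The foot hasn't moved under the last quarter radian (36.0 before and after), so it is bearing on the brooch. In the top view the other things stand where they were. I'll back off and hand in.

Request:
{"op": "drive_tool", "data": {"moves": [[[0.8,0,0,-0.03,0,0.1,0],[0.8,0,0,-0.03,0,0.1,0],[0.8,0,0,-0.03,0,0.1,0],[0.8,0,0,-0.03,0,0,0],[0.8,0,0,0,0,0,0],[0.8,0,0,0,0,0,0]]]}}

```text
clock: 37.3
position: [495.2, 68.6, 222.8]
ee_rot: [-0.0, 1.0, -0.006, 0.01]
contact_force: [-0.2, 0.5, -0.7]
gripper_width: 68.4
```

```bash
python3 - <<'E'
from h import *
delta([520,40,200],np.pi)
im,d,c=snap('wrist','w18')
E
```

```text
clock 37.3 pos [495.2  68.6 222.8] F [-0.2  0.5 -0.7] w 68.4 j [ 0.48  0.17 -0.33  0.02 -1.06 -2.06]
tool shift mm [-24.3 -28.4  23.6] rotvec [-0.013  0.02   0.001]
```

View pics/w18.png

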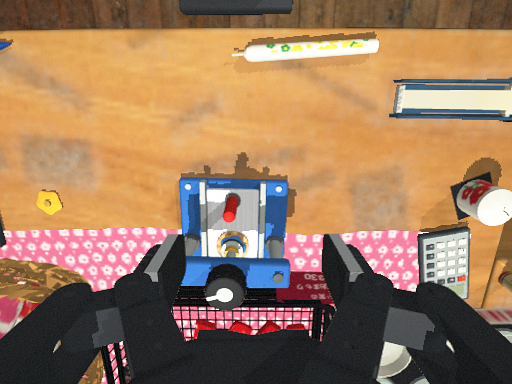

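The press is closed, with the tray home (post at (231,208)) and the foot on the brooch at (232,243). The yellow brooch and the candle are untouched, and the gripper is clear of everything.

```bash
python3 -c "
from h import *
print(arm.job_done())"
```

```text
the job is handed in; nothing more can be done
None
```

The blue brooch is clamped in the press and the job is handed in, at about 37 s on the robot's clock. I pulled the tray to its stop by the post and laid the brooch flat, gold up, about 0.6 mm from the pad's middle. I then pushed the tray home and turned the knob clockwise about 3.15 rad in three grips.

**What the last checks showed:**
- **Touching point:** the foot came down 3.0–3.1 mm (by both edges and depth) during the second grip and then stopped. That puts touching at about 0.79–0.80 rad into that grip.
- **Quarter turn:** from touching I turned about 1.56 rad against 1.57, which is roughly 5.9 mm of spring travel. The foot did not move during the last 0.25 rad, so it is bearing on the brooch.
- **Knob angle:** the pointer and the tool angle agreed at 2.90 rad before the last 0.25 rad; I did not measure the pointer again after that.
- **Tray:** the post was back at its starting position within about 0.5 mm before the main turn, and the pad edge did not move after that.
- **Other things:** the last pictures show the yellow and green brooches, the candle and the tin where they were. I did not check the doll's position closely.

**What disagreed:**
- **Height readings:** raw heights from the wrist camera were 1.5 to 2.5 mm too high, so I used differences between views.
- **Rim height:** the rim-edge height at touching came out about 0.7 mm above the nominal 26.3 mm. Using the nominal height instead would put touching about 0.2 rad later.
- **Failed view:** the first attempt to tilt the camera under the bridge ran into a joint limit, so I took that view from the robot side instead.

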